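Load the microscope stage from the T-track

ROBOT

A 6-joint arm with a two-finger parallel gripper is mounted at the origin on the work surface. World frame = base frame: x ahead of the robot, y to its left, z up, the work surface at z = 0. Lengths are in m, angles in rad, forces in N, time in s.
With the tool pointing down it reaches from about 0.275 to 0.75 m from the base axis. Payload 10.2 kg.
Tool frame: the origin (TCP) lies at the very end of the fingers, on their centre line; the grasp point (between the pads) lies 19 mm behind it; z points along the fingers, y is the direction in which the jaws open and shut (so a half turn about z gives the same grasp; the last joint's range is limited). The gripper opens to 85 mm and grips with 20 to 120 N. Pads are 22 mm wide; open, the fingers measure 114 mm over their backs; the gripper's body (76 mm by 85 mm) begins 54 mm behind the grasp point. The pads swing forward as they close: fully open they stand 13 mm farther back than shut.
Start: joints at [0.996, 0.313, 1.498, -0, 1.331, -0.223], TCP at [0.181, 0.493, 0.231] pointing down, gripper open.
Joint ranges: [-2.94, 2.94], [-0.97, 2.17], [0.19, 2.56], [-1.23, 4.37], [0.02, 3.11], [-2.88, 2.88]. Speed limits (rad/s): [2.39, 2.39, 3.01, 3.14, 3.14, 3.14].

INTERFACE

Orientations are given as a rotation vector (axis times angle).
In Python, from workcell import monitor, vision, job gives the robot as it stands.
- The arm moves only by the tool play_rows, never from a script. Its argument "plan" is a list of rows, each a list of 5 numbers: the shift along the tool's x, y, z in units of 40 mm (1.0 is 40 mm), then the turn about the tool's z in units of 6 degrees (1.0 is 6 degrees), then the gripper command: -1 is fully open, 1 is shut, values between are in proportion. In form: [[tx, ty, tz, spin, jaw], ...]. A call has 1 to 12 rows; each row is the pose to reach, as a shift and turn from the pose commanded when the call began, along the tool's axes at that moment; what a row does not reach only later rows make up. A row lasts 1/10 s, in which the tool goes at most 50 mm and 8.59 degrees, less where a joint would pass 70% of its speed; a pose out of reach is approached as far as the arm can. A call with a gripper value outside its range is refused whole. The fingers move at their own pace and stop on an object; "squeeze" is the grip in N (left out, the last holds). Time passes only in rows, so rows that repeat a pose let the fingers close. It gives the time, the measured TCP pose, the force and the opening at its end, in the units of the state.
- monitor.state(): the state, without advancing time (a new reading comes with each control period).
- vision.read_camera(name): name is "scene" or "top" or "wrist"; returns a dict with "img" (400x640x3 uint8, blue, green, red), "z_map" (400x640 float32, m along the optical axis (not along the pixel's ray), 0 where there is no reading), "fx", "fy", "cx", "cy" (pixels), "extrinsics" (4x4, takes a point from camera to world coordinates); the wrist camera has in their place "tool_from_camera" (4x4, takes a point from camera to tool coordinates, whose origin is the TCP and whose axes are the flange's). Camera axes: x right, y down, z forward; pixel columns grow to the right and rows downward; lengths in m; the calibration is good to about 2 mm. A picture is of the moment at which its call begins: read the wrist's pose just before it.
- job.hand_in(): hands the job in, once; it reports no verdict.
The state is a dict: "time": time; "q": joint angles; "qd": joint speeds; "tau": joint torques, N m; "ee_pos": TCP position; "tcp_rot": TCP orientation; "contact_force": force on the tool from outside, world axes, zero at the start; "torque": the same for the moment, N m; "gripper_width": finger opening in m.
Only numpy, scipy, OpenCV 4.12 (cv2) and the standard library are available. Lean on these libraries where they do the work, as an engineer would, in place of code of your own. Each camera call takes 0.05 s, during which the arm holds its last target.

TASK

The black stage insert sits back to front in its white base: lift it clear, turn it half round and lower it flat into the pocket again, so that its bays are on the side of the round black lamp window. Then slide each specimen holder along the T-track to its open end, lift it off and stand it in a bay of its own on the insert, its end pushed fully against the central fence and its side pushed fully against that bay's stop. Leave the other things on the bench where they are.

Things in the scene. Friction and masses are not known exactly. Their poses are not given: they have to be found in the camera images.
- base: White stage base, fixed, 16 mm high, 200 x 250 mm, with a pocket 133 (x) x 229 (y) mm and 8 mm deep whose floor is 8 mm over the bench. Origin on the bench under the pocket's centre; z up; +x towards the strip with the lamp window.
- lamp (a point): Centre of the round black lamp window, 42 mm across, flush in the base's 58 mm wide strip, 95 mm along +x from the pocket's centre.
- insert: Loose black plate with aluminium bars on it, 128 (x) x 224 (y) x 8 mm, 0.5 to 0.7 kg, 2.5 mm play all round in the pocket, top flush. Origin at its underside's centre, z up. On its +x side only are three bays, each with a stop bar 8 mm wide, 12 mm above the plate, x = 10 to 60 mm; stop faces at y = -54, +22, +98 mm look to -y. Starts with +x away from the lamp window; must end with +x towards it.
- fence (a point): Middle of the top edge of the insert's fence, 48 mm over its underside; the place to lift the insert. The fence is 10 mm thick (x = -5 to +5 mm of the insert), 40 mm tall and runs along the insert's whole length (y). Axes as the insert's.
- bay0 (a point): Point in the bay at y = -76 mm, x = +35 mm of the insert: where the centre of a holder's underside lies when it is registered (long sides square to the fence, end against the fence, side against the bay's stop). 8 mm above the insert's underside; axes as the insert's: x away from the fence, y towards this bay's stop.
- bay1 (a point): Point in the middle bay, y = 0, x = +35 mm of the insert: where the centre of a holder's underside lies when it is registered (long sides square to the fence, end against the fence, side against the bay's stop). 8 mm above the insert's underside; axes as the insert's: x away from the fence, y towards this bay's stop.
- bay2 (a point): Point in the bay at y = +76 mm, x = +35 mm of the insert: where the centre of a holder's underside lies when it is registered (long sides square to the fence, end against the fence, side against the bay's stop). 8 mm above the insert's underside; axes as the insert's: x away from the fence, y towards this bay's stop.
- track: Aluminium T-track, fixed, 300 x 66 mm, 23 mm high; origin on the bench under its centre, x along it to the open end, z up. Channel floor 8 mm over the bench, 48 mm wide. Lips (17 to 23 mm over the bench, slot 26 mm wide) from x = -150 to +80 mm keep the holders' flanges down, 2 mm play; ribs stand up through the slot. x = -150 end closed (8 mm wall). They slide easily.
- track_open (a point): Middle of the bare floor at the track's open end (x = +115 mm, 8 mm over the bench), which from x = +80 to +150 mm has no lips or walls; axes as the track's. A holder whose centre is here can be lifted straight up.
- holder_a: Specimen holder A: steel, inverted T, 55 mm tall: bottom flange 60 x 44 x 7 mm, upright dark rib 60 long x 20 mm wide, brass disc on top. Origin at the centre of the underside; x along its length, y across the rib, z up; the same after a half turn. 0.15 to 0.3 kg. May be absent (then None from the start).
- holder_b: Specimen holder B: steel, inverted T, 55 mm tall: bottom flange 60 x 44 x 7 mm, upright dark rib 60 long x 20 mm wide, brass disc on top. Origin at the centre of the underside; x along its length, y across the rib, z up; the same after a half turn. 0.15 to 0.3 kg. May be absent (then None from the start).
- holder_c: Specimen holder C: steel, inverted T, 55 mm tall: bottom flange 60 x 44 x 7 mm, upright dark rib 60 long x 20 mm wide, brass disc on top. Origin at the centre of the underside; x along its length, y across the rib, z up; the same after a half turn. 0.15 to 0.3 kg. May be absent (then None from the start).
- dish: Bystander: white ceramic dish, 72 mm across, 18 mm high, origin under its centre.
- cleaner: Bystander: white bottle, 44 mm across, 100 mm high, origin under its centre.
- loupe: Bystander: dark steel loupe, a cylinder 40 mm across, 35 mm high, origin under its centre.

How it is judged:
On the way, in this order (a step that is already met when the one before it is completed fails the run):
1. The insert is turned half round and lies flat in the pocket, bays on the lamp window's side (z of insert in the frame of base between 0.005 and 0.0105 m and angle between insert's own z axis and vertical below 0.03 rad and x of bay1 in the frame of base above 0.028 m and angle between the x axis of insert and the x axis of base, either way round below 0.06 rad), for 0.2 s.
2. Every holder is off the lipped part of the track ((z of holder_a in the frame of track above 0.03 m or x of holder_a in the frame of track above 0.109 m or x of holder_a in the frame of track below -0.18 m or y of holder_a in the frame of track above 0.06 m or y of holder_a in the frame of track below -0.06 m) and (z of holder_b in the frame of track above 0.03 m or x of holder_b in the frame of track above 0.109 m or x of holder_b in the frame of track below -0.18 m or y of holder_b in the frame of track above 0.06 m or y of holder_b in the frame of track below -0.06 m) and (z of holder_c in the frame of track above 0.03 m or x of holder_c in the frame of track above 0.109 m or x of holder_c in the frame of track below -0.18 m or y of holder_c in the frame of track above 0.06 m or y of holder_c in the frame of track below -0.06 m)), for 0.2 s.
At the end, for the whole second after the job is handed in: The insert lies flat in the pocket (within 2.5 mm of height, 0.03 rad) with its bays on the lamp window's side; every holder present stands upright and at rest in a bay of its own, its end within 2.5 mm of the fence, its side within 2.5 mm of that bay's stop, square within 0.05 rad (all of step 1 and ((x of holder_a in the frame of bay0 between -0.003 and 0.0025 m and y of holder_a in the frame of bay0 between -0.0025 and 0.003 m and z of holder_a in the frame of bay0 between -0.003 and 0.003 m) or (x of holder_a in the frame of bay1 between -0.003 and 0.0025 m and y of holder_a in the frame of bay1 between -0.0025 and 0.003 m and z of holder_a in the frame of bay1 between -0.003 and 0.003 m) or (x of holder_a in the frame of bay2 between -0.003 and 0.0025 m and y of holder_a in the frame of bay2 between -0.0025 and 0.003 m and z of holder_a in the frame of bay2 between -0.003 and 0.003 m)) and angle between the x axis of each of holder_a, holder_b, holder_c and the x axis of insert, either way round below 0.05 rad and angle between each of holder_a, holder_b, holder_c's own z axis and vertical below 0.05 rad and linear speed of each of holder_a, holder_b, holder_c below 0.02 m/s and ((x of holder_b in the frame of bay0 between -0.003 and 0.0025 m and y of holder_b in the frame of bay0 between -0.0025 and 0.003 m and z of holder_b in the frame of bay0 between -0.003 and 0.003 m) or (x of holder_b in the frame of bay1 between -0.003 and 0.0025 m and y of holder_b in the frame of bay1 between -0.0025 and 0.003 m and z of holder_b in the frame of bay1 between -0.003 and 0.003 m) or (x of holder_b in the frame of bay2 between -0.003 and 0.0025 m and y of holder_b in the frame of bay2 between -0.0025 and 0.003 m and z of holder_b in the frame of bay2 between -0.003 and 0.003 m)) and ((x of holder_c in the frame of bay0 between -0.003 and 0.0025 m and y of holder_c in the frame of bay0 between -0.0025 and 0.003 m and z of holder_c in the frame of bay0 between -0.003 and 0.003 m) or (x of holder_c in the frame of bay1 between -0.003 and 0.0025 m and y of holder_c in the frame of bay1 between -0.0025 and 0.003 m and z of holder_c in the frame of bay1 between -0.003 and 0.003 m) or (x of holder_c in the frame of bay2 between -0.003 and 0.0025 m and y of holder_c in the frame of bay2 between -0.0025 and 0.003 m and z of holder_c in the frame of bay2 between -0.003 and 0.003 m))); the robot touches nothing.
It fails at once if a bystander (dish, cleaner or loupe) is shoved more than 50 mm (distance of any of dish, cleaner, loupe from where it was at the start of the episode above 0.05 m).
Of holder_a, holder_b, holder_c only 2 to 3 are there at a start; the rules pass over those that are not, and their reading is None.
At some moment in a run one of holder_a, holder_b, holder_c may be knocked a few centimetres aside while the robot is not near it.
Once in a run the grip may slacken for a moment while it holds something.
It also fails if it takes over 210 s, if anything falls off the work surface, if the arm or the gripper's body presses on something with over 40 N, if the wrist force passes 120 N, or if a joint passes its speed limit or range.

## Working session

There is one attempt and no reset: what is moved stays moved. The work goes in short steps, Python scripts to look and compute and a tool call to move; the robot and the scene stay as the last step left them, time stands still between calls to the robot, and variables do not carry over. Pictures are saved under pics/ and viewed, and the job is handed in when it is done.

Besides the shell and the picture viewer there is one more tool, called after ">>>" as a command line: name --pt "numbers of a row" for each row, then --argument value for the rest. play_rows: Moves the arm, as the interface text tells. Its arguments: {"type":"object","properties":{"plan":{"type":"array","items":{"type":"array","items":{"type":"number"}}},"squeeze":{"type":"number"}},"required":["plan"]}

```bash
ls; mkdir -p pics; python3 - <<'E'
from workcell import monitor, vision, job
import cv2,numpy as np
s=monitor.state();print(s)
for n in ("scene","top","wrist"):
    c=vision.read_camera(n);cv2.imwrite(f"pics/{n}0.png",c["img"]);np.savez(f"{n}0.npz",**c)
    print(n,{k:v for k,v in c.items() if k not in("img","z_map")}, (c["z_map"]>0).mean())
E
```

```text
pics
{'time': 0.0, 'q': array([ 9.95615652e-01,  3.13457635e-01,  1.49841372e+00, -2.07445004e-05,
        1.33098924e+00, -2.23369415e-01]), 'qd': array([-7.87735411e-05,  3.72587161e-04,  9.20188170e-04,  5.16466094e-04,
       -1.03809297e-03,  5.86606074e-04]), 'tau': array([ 5.14034618e-04, -4.12270188e+01, -2.59743941e+01, -1.21798180e-04,
        4.16043316e-03,  7.18179376e-05]), 'ee_pos': array([0.18077817, 0.49263132, 0.23073996]), 'tcp_rot': array([-5.49687543e-01, -3.09264683e+00,  1.84703518e-03]), 'contact_force': array([-0.72921987,  0.14601052,  0.71512442]), 'torque': array([0.04849241, 0.04956341, 0.05134889]), 'gripper_width': 0.08537052747283175}
scene {'fx': 407.84271882948275, 'fy': 407.84271882948275, 'cx': 326.0034905818603, 'cy': 193.02561092917924, 'extrinsics': array([[-0.28603302,  0.67133981, -0.68373092,  1.12017264],
       [ 0.95821648,  0.19853047, -0.20592918,  0.17319939],
       [-0.00250704, -0.71406478, -0.70007514,  0.63164083],
       [ 0.        ,  0.        ,  0.        ,  1.        ]])} 0.995875
top {'fx': 387.2262025420284, 'fy': 387.2262025420284, 'cx': 322.5751364683014, 'cy': 199.5535866996439, 'extrinsics': array([[-0.02177273, -0.98643986,  0.16267252,  0.44416853],
       [-0.99958145,  0.01837846, -0.02234167,  0.01418562],
       [ 0.01904905, -0.16309088, -0.98642714,  0.89201018],
       [ 0.        ,  0.        ,  0.        ,  1.        ]])} 0.996
wrist {'fx': 352.09324418259433, 'fy': 352.09324418259433, 'cx': 312.72052266321555, 'cy': 196.06676387920706, 'tool_from_camera': array([[ 2.97896764e-04, -9.54848361e-01, -2.97093451e-01,
         7.56915437e-02],
       [ 9.99999948e-01,  2.48931377e-04,  2.02646782e-04,
        -8.27165044e-04],
       [-1.19541066e-04, -2.97093496e-01,  9.54848386e-01,
        -1.41325650e-01],
       [ 0.00000000e+00,  0.00000000e+00,  0.00000000e+00,
         1.00000000e+00]])} 0.99602734375
```

View pics/top0.png

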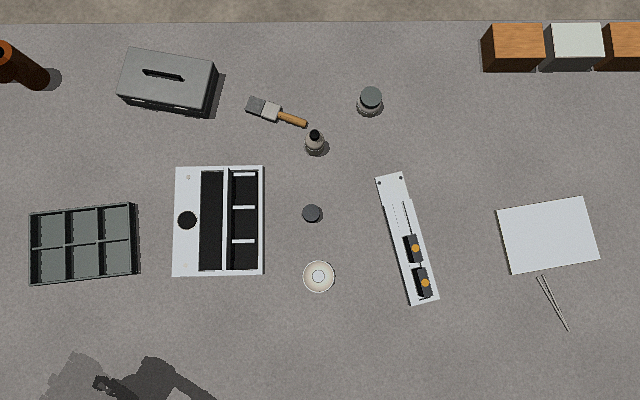

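View pics/scene0.png

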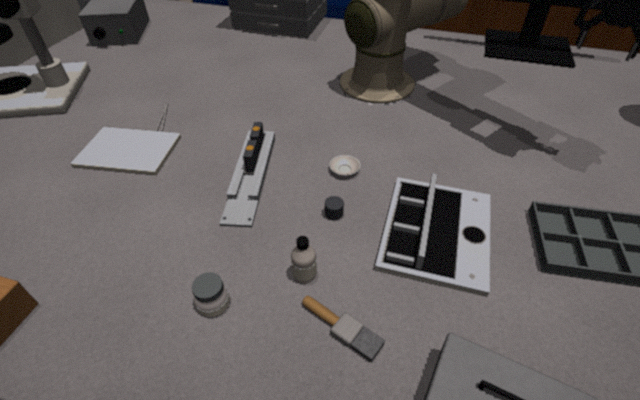

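View pics/wrist0.png

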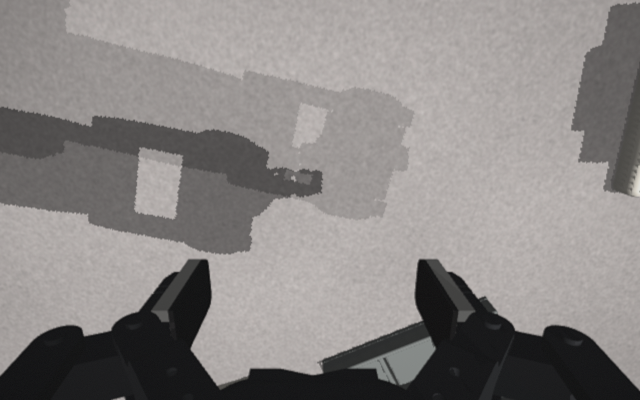

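The top view shows the base at (218,221) with its lamp at (187,220) and the bays on the other side, to the right. The track is at (408,240) with its open end up at (390,178). Two holders have brass discs at (415,247) and (425,282). The dish is at (318,277), the loupe at (312,213) and the bottle at (315,145). Next I measure.

```bash
cat > h.py <<'E'
import numpy as np,cv2
from scipy.spatial.transform import Rotation as R
def load(n): return dict(np.load(n))
def ray(c,uv,z,T=None):
    T=c["extrinsics"] if T is None else T
    uv=np.atleast_2d(np.asarray(uv,float)); d=np.c_[(uv[:,0]-c["cx"])/c["fx"],(uv[:,1]-c["cy"])/c["fy"],np.ones(len(uv))]@T[:3,:3].T
    o=T[:3,3]; return o+d*((z-o[2])/d[:,2])[:,None]
def cloud(c,T=None):
    T=c["extrinsics"] if T is None else T
    v,u=np.mgrid[:400,:640]; z=c["z_map"]
    P=np.stack([(u-c["cx"])/c["fx"]*z,(v-c["cy"])/c["fy"]*z,z],-1)
    return P@T[:3,:3].T+T[:3,3]
def wT(c,s):
    T=np.eye(4);T[:3,:3]=R.from_rotvec(s["tcp_rot"]).as_matrix();T[:3,3]=s["ee_pos"];return T@c["tool_from_camera"]
def rect(pts):
    (cx,cy),(w,h),a=cv2.minAreaRect((np.asarray(pts)[:,:2]*1000).astype(np.float32)); return cx,cy,w,h,a
E
python3 - <<'E'
from h import *
c=load("top0.npz"); im=c["img"].astype(int); hsv=cv2.cvtColor(c["img"],cv2.COLOR_BGR2HSV)
P=cloud(c)
print("bench z",np.median(P[300:380,430:480,2]))
white=((hsv[...,2]>190)&(hsv[...,1]<40)).astype(np.uint8)
cs,_=cv2.findContours(white,cv2.RETR_EXTERNAL,cv2.CHAIN_APPROX_NONE)
for k in cs:
    a=cv2.contourArea(k)
    if a<150: continue
    x,y,w,h=cv2.boundingRect(k); uv=k[:,0]
    for z in (0.016,0.023): print((x,y,w,h),int(a),z,np.round(rect(ray(c,uv,z)),1))
br=((hsv[...,0]>8)&(hsv[...,0]<28)&(hsv[...,1]>150)&(hsv[...,2]>120)).astype(np.uint8)
n,l,st,ce=cv2.connectedComponentsWithStats(br)
for i in range(1,n):
    if 20<st[i,4]<300: print("brass",ce[i],st[i,4],np.round(ray(c,ce[i],0.055),4),np.round(P[l==i].mean(0),4))
bk=(hsv[...,2]<45).astype(np.uint8);n,l,st,ce=cv2.connectedComponentsWithStats(bk)
for i in range(1,n):
    if st[i,4]>60: print("black",ce[i],st[i],np.round(ray(c,ce[i],0.016),4),np.round(np.median(P[l==i],0),4))
cv2.imwrite("pics/crop1.png",np.hstack([cv2.resize(c["img"][155:290,165:275],None,fx=4,fy=4),cv2.resize(c["img"][165:300,365:445],None,fx=4,fy=4)]))
E
```

```text
bench z 0.0005408529496854775
(308, 262, 26, 27) 428 0.016 [418.4   2.9  52.9  56.4  25.5]
(308, 262, 26, 27) 428 0.023 [418.6   3.   52.5  55.9  25.5]
(497, 196, 104, 79) 5679 0.016 [ 499.3 -518.2  148.   208.2    8.5]
(497, 196, 104, 79) 5679 0.023 [ 498.8 -514.   146.8  206.5    8.5]
(375, 171, 65, 135) 3576 0.016 [ 500.6 -193.6  298.5   68.2   12.6]
(375, 171, 65, 135) 3576 0.023 [ 500.1 -191.9  296.1   67.7   12.6]
(172, 165, 90, 112) 9438 0.016 [5.482e+02 2.337e+02 2.494e+02 1.974e+02 2.000e-01]
(172, 165, 90, 112) 9438 0.023 [5.473e+02 2.319e+02 2.474e+02 1.958e+02 2.000e-01]
(551, 23, 54, 34) 1548 0.016 [ 981.8 -650.7  125.3   89.7   89.5]
(551, 23, 54, 34) 1548 0.023 [ 977.5 -645.4  124.3   89.    89.5]
brass [ 5.79699248 48.35338346] 133 [[0.9487 0.7173 0.055 ]] [0.9061 0.6578 0.1258]
brass [415.125      247.64583333] 48 [[ 0.4734 -0.2021  0.055 ]] [ 0.4724 -0.1953  0.0817]
brass [424.625      282.27083333] 48 [[ 0.3999 -0.218   0.055 ]] [ 0.4004 -0.2153  0.0645]
black [620.27726433  62.22735675] [594  24  46  47 541] [[ 0.9194 -0.7501  0.016 ]] [ 0.9044 -0.7292  0.0356]
bl
[... 1217 characters left out ...]
8 100 132] [[ 0.4564 -0.1685  0.016 ]] [ 0.4537 -0.1702  0.0131]
black [ 46.464      239.12114286] [ 30 208  65  76 875] [[0.5109 0.6107 0.016 ]] [0.5171 0.63   0.0168]
black [186.70114943 219.86590038] [178 211  19  18 261] [[0.5479 0.3022 0.016 ]] [0.5475 0.3014 0.0174]
black [408.06666667 249.33333333] [403 236  12  27 135] [[ 0.4713 -0.196   0.016 ]] [ 0.4698 -0.1894  0.0424]
black [103.69124424 255.34101382] [ 98 239  30  37 217] [[0.4724 0.4822 0.016 ]] [0.4732 0.4871 0.014 ]
black [ 70.52325581 259.32170543] [ 65 243  31  37 258] [[0.4652 0.5541 0.016 ]] [0.4661 0.559  0.0135]
black [417.34640523 281.22875817] [412 267  12  30 153] [[ 0.4004 -0.2126  0.016 ]] [ 0.4023 -0.2056  0.0427]
```

View pics/crop1.png

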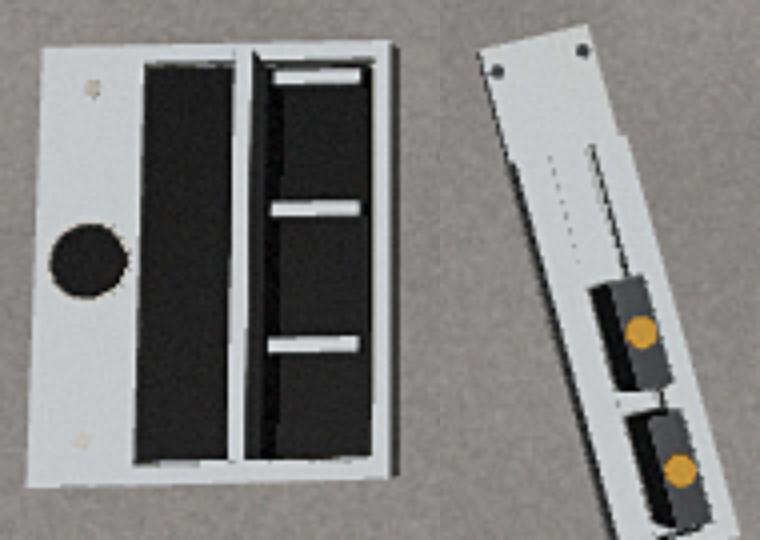

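```bash
cat >> h.py <<'E'
def goto(s,x,y,z,yaw):
    """units for play_rows to TCP x,y,z with tool-y axis at yaw deg"""
    M=R.from_rotvec(s["tcp_rot"]).as_matrix(); d=M.T@(np.array([x,y,z])-s["ee_pos"])/0.04
    cur=np.degrees(np.arctan2(M[1,1],M[0,1])); dy=(yaw-cur+180)%360-180
    return np.round(d,2), "spin",round(-dy/6,2),"cur yaw",round(cur,2),"rows",round(max(np.linalg.norm(d)*40/50,abs(dy)/8.59),1)
E
python3 - <<'E'
from h import *
from workcell import monitor
s=monitor.state()
print(goto(s,0.548,0.2075,0.25,90)); print(R.from_rotvec(s["tcp_rot"]).as_matrix().round(3))
c=load("top0.npz");
for n,p in dict(dish=(318.5,276.5,.018),loupe=(312,213,.035),bot=(314.2,135,.1)).items(): print(n,ray(c,p[:2],p[2]).round(3))
E
```

```text
(array([-11.07,  -3.53,  -0.48]), 'spin', np.float64(-3.36), 'cur yaw', np.float64(69.84), 'rows', np.float64(9.3))
[[-0.939  0.345 -0.001]
 [ 0.345  0.939 -0.001]
 [ 0.    -0.001 -1.   ]]
dish [[0.416 0.007 0.018]]
loupe [[0.556 0.019 0.035]]
bot [[0.715 0.011 0.1  ]]
```

>>> play_rows --pt "-11.07 -3.53 -0.48 -3.36 -1" --pt "-11.07 -3.53 -0.48 -3.36 -1" --pt "-11.07 -3.53 -0.48 -3.36 -1" --pt "-11.07 -3.53 -0.48 -3.36 -1" --pt "-11.07 -3.53 -0.48 -3.36 -1" --pt "-11.07 -3.53 -0.48 -3.36 -1" --pt "-11.07 -3.53 -0.48 -3.36 -1" --pt "-11.07 -3.53 -0.48 -3.36 -1" --pt "-11.07 -3.53 -0.48 -3.36 -1" --pt "-11.07 -3.53 -0.48 -3.36 -1" --pt "-11.07 -3.53 -0.48 -3.36 -1" --pt "-11.07 -3.53 -0.48 -3.36 -1" --squeeze 80

```text
time: 1.35
ee_pos: [0.5477, 0.2077, 0.25]
tcp_rot: [-0.001, -3.14, -0.0]
contact_force: [0.2, 1.1, -0.2]
gripper_width: 0.0855
```

>>> play_rows --pt "0 0 0 0 -1" --pt "0 0 0 0 -1"

```text
time: 1.55
ee_pos: [0.5472, 0.2086, 0.2507]
tcp_rot: [-0.002, 3.141, 0.0]
contact_force: [-0.1, -0.3, -0.1]
gripper_width: 0.085
```

```bash
cat >> h.py <<'E'
def wsnap(tag):
    from workcell import monitor,vision
    s=monitor.state(); c=vision.read_camera("wrist"); c["extrinsics"]=wT(c,s)
    cv2.imwrite(f"pics/{tag}.png",c["img"]); np.savez(f"{tag}.npz",**c); return s,c
E
python3 - <<'E'
from h import *
s,c=wsnap("w1"); print(s["time"],s["ee_pos"],goto(s,0.548,0.2075,0.25,90))
E
```

```text
1.55 [0.54720302 0.20862971 0.25070868] (array([-0.02, -0.03,  0.02]), 'spin', np.float64(0.01), 'cur yaw', np.float64(90.09), 'rows', np.float64(0.0))
```

View pics/w1.png

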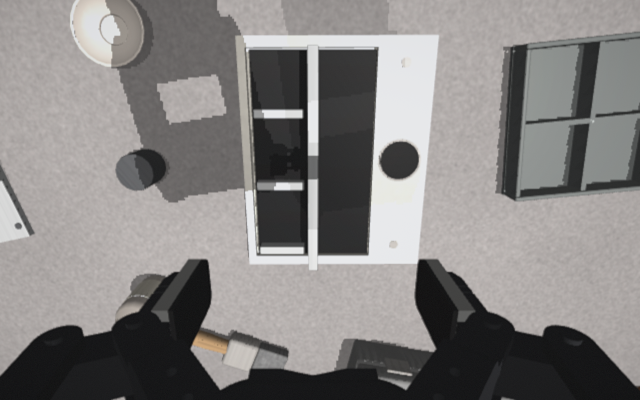

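The wrist view shows the fence at columns 308–318 (rows 45–268), the base outline from (245,36) to (437,36) at the top and (250,263) to (418,263) at the bottom, and the lamp at (399,160). I measure from this.

```bash
cat >> h.py <<'E'
def fence_base(c):
    g=cv2.cvtColor(c["img"],cv2.COLOR_BGR2GRAY)
    P=cloud(c)
    m=(P[...,2]>0.045)&(P[...,2]<0.062)&(P[...,0]>.4)&(P[...,0]<.7)&(P[...,1]>.15)&(P[...,1]<.27)&(g>100)
    n,l,st,ce=cv2.connectedComponentsWithStats(m.astype(np.uint8)); i=1+np.argmax(st[1:,4])
    v,u=np.where(l==i); F=ray(c,np.c_[u,v],0.056); print("fence",np.round(rect(F),2),"medz",np.median(P[l==i][:,2]).round(4))
    ll,_=None,None
    dk=(g<50)&(np.abs(P[...,2]-.016)<.012)
    n,l,st,ce=cv2.connectedComponentsWithStats(dk.astype(np.uint8))
    for k in range(1,n):
        if st[k,4]>300: print("dark",ce[k].round(1),st[k],ray(c,ce[k],.016).round(4)[0])
E
python3 - <<'E'
from h import *
c=load("w1.npz"); fence_base(c)
P=cloud(c); print("bench",np.median(P[280:300,420:430,2]), "plate", np.median(P[200:240,330:360,2]))
w=((c["img"].min(2)>215)&(np.abs(P[...,2]-.016)<.006)).astype(np.uint8)
n,l,st,ce=cv2.connectedComponentsWithStats(w)
for i in range(1,n):
    if st[i,4]>500: v,u=np.where(l==i); print(st[i],np.round(rect(ray(c,np.c_[u,v],.016)),2))
E
```

```text
fence [5.4746e+02 2.0745e+02 2.2234e+02 9.6000e+00 2.0000e-01] medz 0.0548
dark [586.6  80.1] [ 557   42   42   78 1041] [0.4645 0.4857 0.016 ]
dark [515.  118.9] [ 505   45   22  154 1580] [0.5032 0.4197 0.016 ]
dark [284.1 162.9] [ 253   51   55  202 6450] [0.5505 0.1768 0.016 ]
dark [570.  164.6] [ 521  124   68   72 1062] [0.5519 0.488  0.016 ]
dark [341.2 196.4] [ 319  134   52  119 5032] [0.5886 0.2398 0.016 ]
dark [622.5 176.6] [587 137  53  53 469] [0.5652 0.5487 0.016 ]
dark [153.6 162.5] [132 150  33  33 359] [0.5504 0.0351 0.016 ]
bench 0.27471389691341286 plate 0.014840639692650731
[  243    35   196   229 12504] [5.4776e+02 2.3582e+02 2.4866e+02 1.9112e+02 4.2000e-01]
[245 191  63  73 858] [6.2705e+02 1.6693e+02 8.9260e+01 6.8700e+01 1.1000e-01]
```

```bash
python3 - <<'E'
from h import *
from workcell import monitor
s=monitor.state();print(goto(s,0.5475,0.2075,0.033,90.2))
E
```

```text
(array([-0.  , -0.03,  5.44]), 'spin', np.float64(-0.02), 'cur yaw', np.float64(90.08), 'rows', np.float64(4.4))
```

>>> play_rows --pt "0 -0.03 1 -0.02 -1" --pt "0 -0.03 2 -0.02 -1" --pt "0 -0.03 3 -0.02 -1" --pt "0 -0.03 4 -0.02 -1" --pt "0 -0.03 4.7 -0.02 -1" --pt "0 -0.03 5.2 -0.02 -1" --pt "0 -0.03 5.43 -0.02 -1" --pt "0 -0.03 5.43 -0.02 -1" --pt "0 -0.03 5.43 -0.02 -1"

```text
time: 2.5
ee_pos: [0.5485, 0.2068, 0.0345]
tcp_rot: [-0.004, 3.14, 0.0]
contact_force: [0.2, 0.4, 0.9]
gripper_width: 0.0851
```

>>> play_rows --pt "0 0 0 0 0.6" --pt "0 0 0 0 0.6" --pt "0 0 0 0 1" --pt "0 0 0 0 1" --pt "0 0 0 0 1" --pt "0 0 0 0 1" --pt "0 0 0 0 1" --pt "0 0 0 0 1" --pt "0 0 0 0 1" --pt "0 0 0 0 1" --squeeze 80

```text
time: 3.5
ee_pos: [0.5481, 0.2067, 0.0337]
tcp_rot: [-0.003, 3.141, 0.0]
contact_force: [-1.7, 1.2, 5.0]
gripper_width: 0.0085
```

>>> play_rows --pt "0 0 -0.1 0 1" --pt "0 0 -0.2 0 1" --pt "0 0 -0.3 0 1" --pt "0 0 -0.4 0 1" --pt "0 0 -0.5 0 1" --pt "0 0 -0.6 0 1" --pt "0 0 -0.6 0 1" --pt "0 0 -0.6 0 1" --squeeze 100

```text
time: 4.3
ee_pos: [0.5479, 0.2065, 0.0573]
tcp_rot: [0.003, -3.142, 0.0]
contact_force: [0.5, 0.2, -7.0]
gripper_width: 0.0077
```

```bash
python3 - <<'E'
from h import *
from workcell import monitor,vision
s,c=wsnap("w2"); print(s["ee_pos"],s["contact_force"],s["torque"],s["gripper_width"])
c=vision.read_camera("scene"); cv2.imwrite("pics/s2.png",cv2.resize(c["img"][150:330,330:560],None,fx=3,fy=3))
E
```

```text
[0.54790192 0.20651463 0.05727788] [ 0.46434585  0.18847624 -7.02878027] [ 0.03959796  0.02042977 -0.04786841] 0.007694030698660271
```

View pics/w2.png

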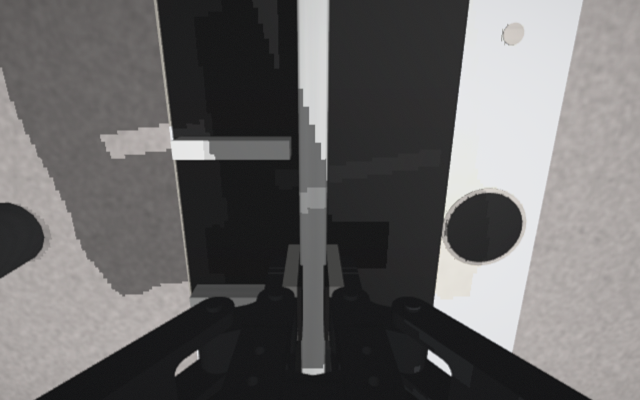

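View pics/s2.png

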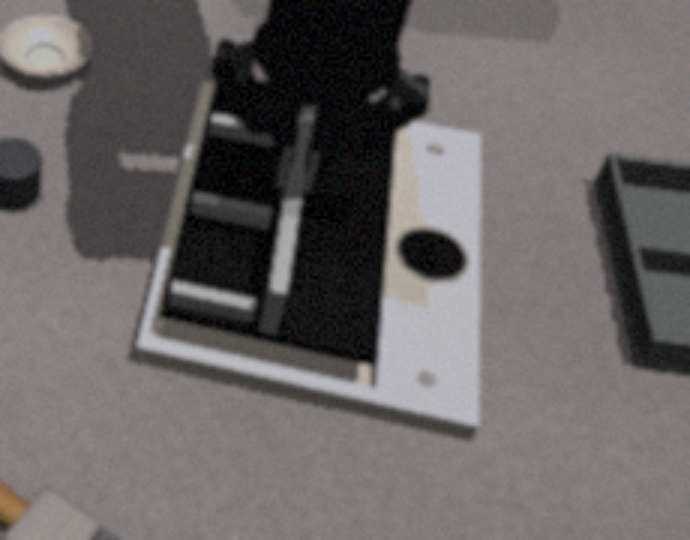

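The insert is held level: in scene crop the stop bars and plate edge are parallel to the base. Now I turn it half round.

>>> play_rows --pt "0 0 -0.2 1 1" --pt "0 0 -0.2 2 1" --pt "0 0 -0.2 3.2 1" --pt "0 0 -0.2 4.4 1" --pt "0 0 -0.2 5.6 1" --pt "0 0 -0.2 6.8 1" --pt "0 0 -0.2 8 1" --pt "0 0 -0.2 9.2 1" --pt "0 0 -0.2 10.4 1" --pt "0 0 -0.2 11.6 1" --pt "0 0 -0.2 12.8 1" --pt "0 0 -0.2 14 1" --squeeze 110

```text
time: 5.6
ee_pos: [0.5478, 0.2065, 0.0651]
tcp_rot: [-2.105, -2.331, 0.001]
contact_force: [-0.3, -0.2, -6.0]
gripper_width: 0.0078
```

>>> play_rows --pt "0 0 0 1.2 1" --pt "0 0 0 2.4 1" --pt "0 0 0 3.6 1" --pt "0 0 0 4.8 1" --pt "0 0 0 6 1" --pt "0 0 0 7.2 1" --pt "0 0 0 8.4 1" --pt "0 0 0 9.6 1" --pt "0 0 0 10.8 1" --pt "0 0 0 12 1" --pt "0 0 0 13 1" --pt "0 0 0 14 1"

```text
time: 6.8
ee_pos: [0.5478, 0.2065, 0.0651]
tcp_rot: [3.125, 0.325, -0.001]
contact_force: [0.4, 0.0, -5.8]
gripper_width: 0.0075
```

>>> play_rows --pt "0 0 0 1 1" --pt "0 0 0 1.7 1" --pt "0 0 0 2 1" --pt "0 0 0 2 1" --pt "0 0 0 2 1" --pt "0 0 0 2 1"

```text
time: 7.4
ee_pos: [0.5479, 0.2065, 0.0652]
tcp_rot: [3.142, 0.004, -0.0]
contact_force: [0.2, -0.1, -6.6]
gripper_width: 0.0076
```

```bash
python3 - <<'E'
from h import *
from workcell import monitor,vision
s,c=wsnap("w3"); print(s["ee_pos"],s["contact_force"],s["gripper_width"],goto(s,0.5475,0.2075,0.04,-89.8))
c=vision.read_camera("scene"); cv2.imwrite("pics/s3.png",cv2.resize(c["img"][150:330,330:560],None,fx=3,fy=3))
E
```

```text
[0.54794131 0.20649522 0.06523732] [ 0.19523457 -0.06835183 -6.64999867] 0.007602224828259644 (array([-0.01, -0.03,  0.63]), 'spin', np.float64(-0.01), 'cur yaw', np.float64(-89.84), 'rows', np.float64(0.5))
```

View pics/w3.png

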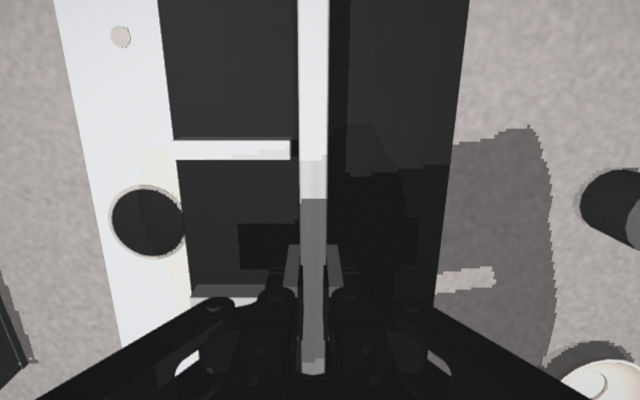

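View pics/s3.png

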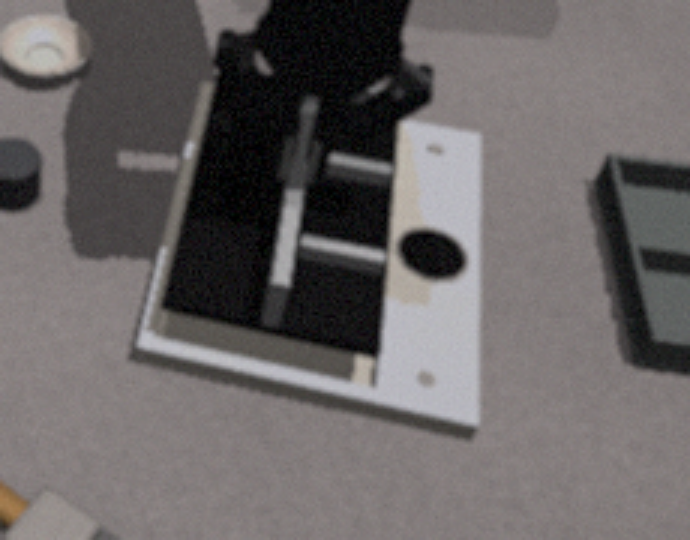

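```bash
python3 - <<'E'
from h import *
from workcell import monitor,vision
c=vision.read_camera("scene"); np.savez("s3.npz",**c); P=cloud(c)
for y0 in (.16,.18,.23,.25,.268):
    m=(np.abs(P[...,1]-y0)<.004)&(P[...,0]>.6)&(P[...,0]<.7)
    Q=P[m]; Q=Q[np.argsort(Q[:,0])]
    print(y0,[(round(a,4),round(b,4)) for a,b in Q[(Q[:,0]>.64)&(Q[:,0]<.685)][:, [0,2]]][::2])
for x0 in (.58,.64):
    m=(np.abs(P[...,0]-x0)<.003)&(P[...,1]>.1)&(P[...,1]<.3)
    Q=P[m]; Q=Q[np.argsort(Q[:,1])]
    print(x0,[(round(a,4),round(b,4)) for a,b in Q[((Q[:,1]>.13)&(Q[:,1]<.155))|((Q[:,1]>.26)&(Q[:,1]<.285))][:, [1,2]]])
E
```

```text
0.16 [(np.float64(0.6401), np.float64(0.0467)), (np.float64(0.6403), np.float64(0.0068)), (np.float64(0.6406), np.float64(0.0093)), (np.float64(0.641), np.float64(0.0105)), (np.float64(0.6412), np.float64(0.0071)), (np.float64(0.6414), np.float64(0.0462)), (np.float64(0.6426), np.float64(0.0082)), (np.float64(0.6438), np.float64(0.009)), (np.float64(0.6438), np.float64(0.0473)), (np.float64(0.6444), np.float64(0.0083)), (np.float64(0.6449), np.float64(0.0477)), (np.float64(0.6453), np.float64(0.0081)), (np.float64(0.6461), np.float64(0.0084)), (np.float64(0.6464), np.float64(0.0066)), (np.float64(0.6466), np.float64(0.0485)), (np.float64(0.648), np.float64(0.0094)), (np.float64(0.6487), np.float64(0.0484)), (np.float64(0.6488), np.float64(0.0478)), (np.float64(0.6491), np.float64(0.046)), (np.float64(0.6498), np.float64(0.0476)), (np.float64(0.6499), np.float64(0.0068)), (np.float64(0.6506), np.float64(0.0075)), (np.float64(0.6509), np.float64(0.0088)), (np.float64(0.6518), np.float64(0.046)), (np.float64(0.652), np.float64(0.0482)), (np.float64(0.6522), np.float64(0.0082)), (np.floa
[... 28228 characters left out ...]
.2757), np.float64(0.0154)), (np.float64(0.2759), np.float64(0.0159)), (np.float64(0.2759), np.float64(0.0145)), (np.float64(0.2771), np.float64(0.0172)), (np.float64(0.2774), np.float64(0.0162)), (np.float64(0.2778), np.float64(0.0145)), (np.float64(0.2779), np.float64(0.0149)), (np.float64(0.2793), np.float64(0.0157)), (np.float64(0.2794), np.float64(0.0149)), (np.float64(0.2809), np.float64(0.0165)), (np.float64(0.2811), np.float64(0.0146)), (np.float64(0.2814), np.float64(0.0149)), (np.float64(0.2828), np.float64(0.0153)), (np.float64(0.2828), np.float64(0.0159)), (np.float64(0.2828), np.float64(0.0164)), (np.float64(0.2843), np.float64(0.0175)), (np.float64(0.2846), np.float64(0.0152))]
```

>>> play_rows --pt "-0.02 -0.03 0.1 0 1" --pt "-0.02 -0.03 0.25 0 1" --pt "-0.02 -0.03 0.4 0 1" --pt "-0.02 -0.03 0.5 0 1" --pt "-0.02 -0.03 0.57 0 1" --pt "-0.02 -0.03 0.63 0 1" --pt "-0.02 -0.03 0.68 0 1" --pt "-0.02 -0.03 0.72 0 1" --pt "-0.02 -0.03 0.76 0 1" --pt "-0.02 -0.03 0.79 0 1" --pt "-0.02 -0.03 0.79 0 1"

```text
time: 8.65
ee_pos: [0.5472, 0.2077, 0.0338]
tcp_rot: [-3.142, -0.003, -0.0]
contact_force: [-1.9, -0.1, -6.1]
gripper_width: 0.0075
```

```bash
python3 - <<'E'
from h import *
from workcell import monitor,vision
s=monitor.state();print(s["ee_pos"],s["contact_force"],s["torque"])
c=vision.read_camera("scene"); cv2.imwrite("pics/s4.png",cv2.resize(c["img"][150:330,330:560],None,fx=3,fy=3))
E
```

```text
[0.54722448 0.20772109 0.03383815] [-1.90511923 -0.10042546 -6.10061563] [0.02120491 0.07204611 0.01157426]
```

View pics/s4.png

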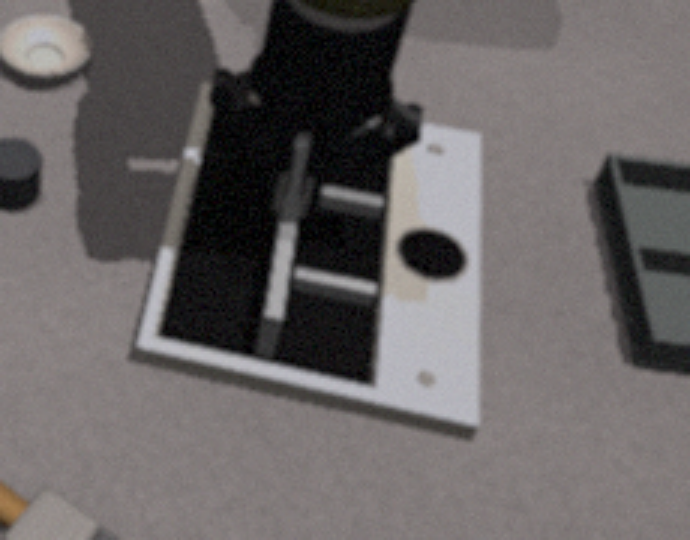

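The plate is inside the pocket, flush all round. I set it down and release.

>>> play_rows --pt "0 0 0.02 0 1" --pt "0 0 0.02 0 1" --pt "0 0 0.02 0 0.7" --pt "0 0 0.02 0 0.5" --pt "0 0 0.02 0 0" --pt "0 0 0.02 0 -1" --pt "0 0 0.02 0 -1" --pt "0 0 0.02 0 -1" --pt "0 0 0.02 0 -1"

```text
time: 9.6
ee_pos: [0.5472, 0.2077, 0.0329]
tcp_rot: [3.142, 0.003, 0.0]
contact_force: [1.1, -0.2, 0.1]
gripper_width: 0.0857
```

>>> play_rows --pt "0 0 -1 0 -1" --pt "0 0 -2 0 -1" --pt "0 0 -3 0 -1" --pt "0 0 -4 0 -1" --pt "0 0 -5 0 -1" --pt "0 0 -5.4 0 -1" --pt "0 0 -5.4 0 -1" --pt "0 0 -5.4 0 -1" --pt "0 0 -5.4 0 -1"

```text
time: 10.5
ee_pos: [0.5466, 0.2076, 0.2471]
tcp_rot: [3.141, 0.003, -0.005]
contact_force: [0.5, 0.3, -0.6]
gripper_width: 0.0853
```

```bash
python3 - <<'E'
from h import *
s,c=wsnap("w5"); print(s["time"],s["ee_pos"],s["contact_force"]); fence_base(c)
P=cloud(c); print("plate z", [np.median(P[v-5:v+5,u-5:u+5,2]).round(4) for u,v in ((335,80),(335,220),(380,80),(380,220),(230,80),(270,240),(290,80))])
E
```

```text
10.5 [0.54662073 0.20759838 0.24707718] [ 0.5145703   0.27431417 -0.56861   ]
fence [5.4742e+02 2.0719e+02 2.2260e+02 9.5300e+00 2.8000e-01] medz 0.0548
dark [342.2 179.9] [ 318   48   55  205 6499] [0.5242 0.1745 0.016 ]
dark [117.3 184.6] [  94  119   46  139 1465] [0.5183 0.421  0.016 ]
dark [284.5 200.6] [ 255  122   52  131 2502] [0.5003 0.238  0.016 ]
dark [ 48.2 164.2] [ 29 130  78  67 939] [0.541  0.4917 0.016 ]
dark [473.8 144.6] [464 131  33  35 367] [0.5633 0.036  0.016 ]
dark [ 74.6 234.9] [ 54 202  72  60 866] [0.4582 0.4799 0.016 ]
dark [ 17.3 244.5] [  0 208  66  59 982] [0.446  0.5488 0.016 ]
plate z [np.float64(0.0148), np.float64(0.0149), np.float64(0.0144), np.float64(-0.0002), np.float64(0.0149), np.float64(0.0152), np.float64(0.0149)]
```

View pics/w5.png

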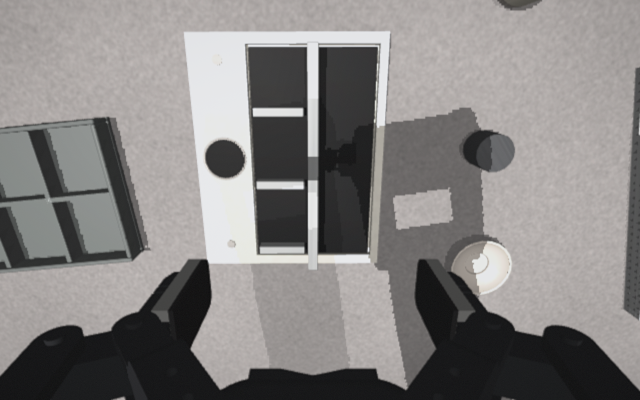

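Insert is flat at z≈0.0148 (same as before the turn), its bars now on the lamp side at (278,112), (280,185), (281,249), lamp at (225,158). Step 1 looks met. On to the track.

```bash
python3 - <<'E'
from h import *
from workcell import monitor
c=load("w5.npz"); P=cloud(c)
m=((P[...,2]>.021)&(P[...,2]<.034)&(P[...,0]>.42)&(P[...,0]<.63)&(P[...,1]>.217)&(P[...,1]<.275)&(c["img"].min(2)>120)).astype(np.uint8)
n,l,st,ce=cv2.connectedComponentsWithStats(m)
for i in range(1,n):
    if st[i,4]>100: v,u=np.where(l==i); print("bar",st[i],np.round(rect(ray(c,np.c_[u,v],.028)),1))
s=monitor.state(); print(goto(s,0.46,-0.2,0.25,-77.4))
E
```

```text
bar [253 108  50   9 448] [5.973e+02 2.420e+02 7.800e+00 4.910e+01 1.000e-01]
bar [256 181  48   9 399] [5.217e+02 2.419e+02 8.800e+00 4.990e+01 1.000e-01]
bar [260 247  44   7 306] [4.456e+02 2.417e+02 7.500e+00 4.870e+01 1.000e-01]
(array([-2.19, 10.19, -0.06]), 'spin', np.float64(-2.08), 'cur yaw', np.float64(-89.88), 'rows', np.float64(8.3))
```

>>> play_rows --pt "-2.2 10.2 0 -2.08 -1" --pt "-2.2 10.2 0 -2.08 -1" --pt "-2.2 10.2 0 -2.08 -1" --pt "-2.2 10.2 0 -2.08 -1" --pt "-2.2 10.2 0 -2.08 -1" --pt "-2.2 10.2 0 -2.08 -1" --pt "-2.2 10.2 0 -2.08 -1" --pt "-2.2 10.2 0 -2.08 -1" --pt "-2.2 10.2 0 -2.08 -1" --pt "-2.2 10.2 0 -2.08 -1" --pt "-2.2 10.2 0 -2.08 -1" --pt "-2.2 10.2 0 -2.08 -1"

```text
time: 11.75
ee_pos: [0.4602, -0.1993, 0.2486]
tcp_rot: [-3.122, -0.347, 0.001]
contact_force: [-0.1, -0.1, 1.3]
gripper_width: 0.0851
```

>>> play_rows --pt "0 0 0 0 -1" --pt "0 0 0 0 -1" --pt "0 0 0 0 -1"

```text
time: 12.05
ee_pos: [0.4602, -0.2, 0.2489]
tcp_rot: [3.122, 0.346, 0.0]
contact_force: [0.3, -1.1, 0.5]
gripper_width: 0.0856
```

```bash
cat >> h.py <<'E'
def brass(c,zt=None):
    hsv=cv2.cvtColor(c["img"],cv2.COLOR_BGR2HSV); P=cloud(c)
    br=((hsv[...,0]>8)&(hsv[...,0]<28)&(hsv[...,1]>130)&(hsv[...,2]>60)).astype(np.uint8)
    n,l,st,ce=cv2.connectedComponentsWithStats(br)
    for i in range(1,n):
        if st[i,4]>25 and np.hypot(*P[l==i].mean(0)[:2])<.8: print("brass",ce[i].round(1),st[i,4],"depthpt",np.median(P[l==i],0).round(4),"ray@.063",ray(c,ce[i],.063)[0,:2].round(4),"@.071",ray(c,ce[i],.071)[0,:2].round(4))
E
python3 - <<'E'
from h import *
s,c=wsnap("w6"); print(s["time"],s["ee_pos"]); brass(c)
P=cloud(c)
m=((P[...,2]>.018)&(P[...,2]<.029)&(c["img"].min(2)>100)&(P[...,1]<-.1)&(P[...,1]>-.3)&(P[...,0]>.3)).astype(np.uint8)
n,l,st,ce=cv2.connectedComponentsWithStats(m)
for i in range(1,n):
    if st[i,4]>300: v,u=np.where(l==i); print("lips",st[i],np.round(rect(ray(c,np.c_[u,v],.023)),1))
E
```

```text
12.05 [ 0.46019578 -0.20000564  0.24894756]
brass [315.4 156.5] 213 depthpt [ 0.4733 -0.2004  0.0627] ray@.063 [ 0.4734 -0.2004] @.071 [ 0.4748 -0.2   ]
brass [315.2 229.3] 126 depthpt [ 0.4012 -0.2164  0.0628] ray@.063 [ 0.4012 -0.2166] @.071 [ 0.4045 -0.2158]
lips [ 281   37   25  217 4156] [ 462.5 -179.8  228.3   21.9   12.7]
lips [ 325   37   25  217 4125] [ 472.3 -223.4  228.3   20.8   12.5]
```

View pics/w6.png

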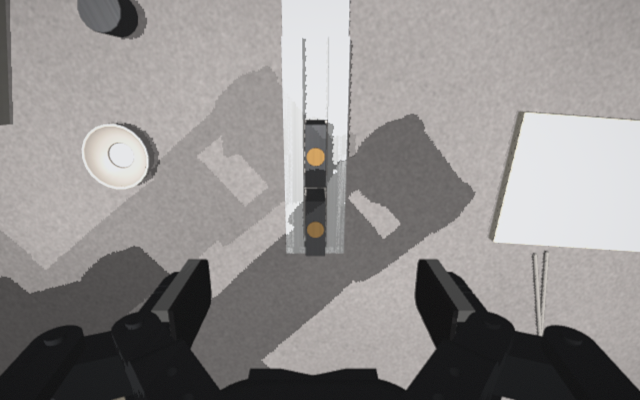

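```bash
python3 - <<'E'
from h import *
from workcell import monitor
s=monitor.state(); print(goto(s,0.4734,-0.2004,0.033,-77.4))
E
```

```text
(array([0.32, 0.08, 5.4 ]), 'spin', np.float64(0.01), 'cur yaw', np.float64(-77.36), 'rows', np.float64(4.3))
```

>>> play_rows --pt "0.32 0.08 1 0 -1" --pt "0.32 0.08 2 0 -1" --pt "0.32 0.08 3 0 -1" --pt "0.32 0.08 4 0 -1" --pt "0.32 0.08 4.7 0 -1" --pt "0.32 0.08 5.2 0 -1" --pt "0.32 0.08 5.4 0 -1" --pt "0.32 0.08 5.4 0 -1" --pt "0.32 0.08 5.4 0 -1" --pt "0.32 0.08 5.4 0 -1"

```text
time: 13.1
ee_pos: [0.4738, -0.2012, 0.0341]
tcp_rot: [3.121, 0.345, 0.002]
contact_force: [0.4, -0.5, 0.0]
gripper_width: 0.0854
```

>>> play_rows --pt "0 0 0 0 0.3" --pt "0 0 0 0 0.3" --pt "0 0 0 0 0.6" --pt "0 0 0 0 0.6" --pt "0 0 0 0 1" --pt "0 0 0 0 1" --pt "0 0 0 0 1" --pt "0 0 0 0 1" --squeeze 50

```text
time: 13.9
ee_pos: [0.4734, -0.2009, 0.0331]
tcp_rot: [3.122, 0.345, 0.001]
contact_force: [-0.1, 0.7, 3.1]
gripper_width: 0.0193
```

```bash
python3 - <<'E'
from h import *
s,c=wsnap("w7"); print(s["ee_pos"],s["contact_force"],s["gripper_width"]);print(goto(s,0.6165,-0.1683,0.033,-77.4))
E
```

```text
[ 0.47336773 -0.20092506  0.03307999] [-0.14733409  0.70622923  3.13668733] 0.019287832359955168
(array([ 3.67, -0.02,  0.  ]), 'spin', np.float64(-0.0), 'cur yaw', np.float64(-77.4), 'rows', np.float64(2.9))
```

View pics/w7.png

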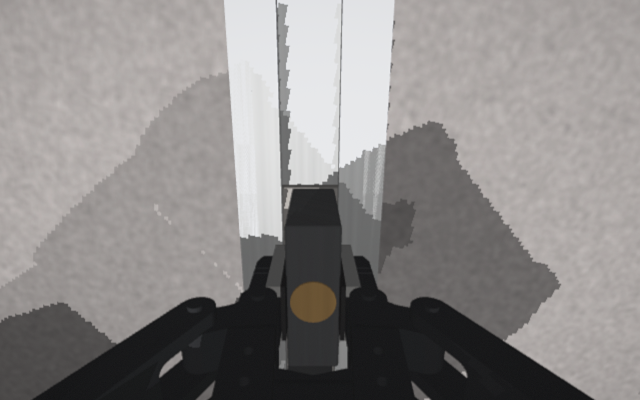

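The rib is between the pads with its brass disc at (313,302). I slide it to the open end.

>>> play_rows --pt "0.3 0 0 0 1" --pt "0.7 0 0 0 1" --pt "1.1 0 0 0 1" --pt "1.5 0 0 0 1" --pt "1.9 0 0 0 1" --pt "2.3 0 0 0 1" --pt "2.7 0 0 0 1" --pt "3.1 0 0 0 1" --pt "3.4 0 0 0 1" --pt "3.67 0 0 0 1" --pt "3.67 0 0 0 1" --pt "3.67 0 0 0 1"

```text
time: 15.15
ee_pos: [0.6167, -0.1688, 0.0331]
tcp_rot: [3.122, 0.345, 0.001]
contact_force: [2.1, -0.1, 3.8]
gripper_width: 0.019
```

```bash
python3 - <<'E'
from h import *
s,c=wsnap("w8"); print(s["ee_pos"],s["contact_force"],s["gripper_width"]);brass(c)
E
```

```text
[ 0.61665299 -0.16876091  0.0330837 ] [ 2.07843398 -0.10740094  3.80011651] 0.01904213898046191
```

View pics/w8.png

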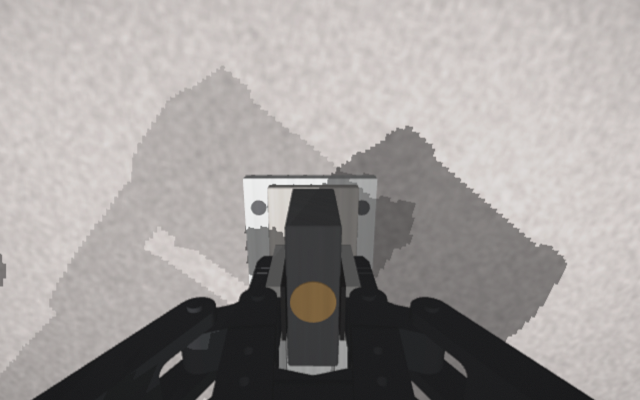

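>>> play_rows --pt "0 0 -0.2 0 1" --pt "0 0 -0.6 0 1" --pt "0 0 -1.1 0 1" --pt "0 0 -1.6 0 1" --pt "0 0 -1.8 0 1" --pt "0 0 -1.8 0 1" --squeeze 70

```text
time: 15.8
ee_pos: [0.6167, -0.169, 0.1063]
tcp_rot: [3.122, 0.344, 0.003]
contact_force: [-0.1, 0.9, -1.3]
gripper_width: 0.0188
```

```bash
python3 - <<'E'
from h import *
from workcell import monitor
s=monitor.state(); print(s["ee_pos"],s["contact_force"],s["gripper_width"]);print(goto(s,0.595,0.03,0.105,-40),goto(s,0.628,0.248,0.105,0.15))
E
```

```text
[ 0.61670256 -0.16903703  0.10630919] [-0.08518615  0.85875967 -1.30993   ] 0.018839729293075726
(array([ 0.56, -4.97,  0.03]), 'spin', np.float64(-6.23), 'cur yaw', np.float64(-77.4), 'rows', np.float64(4.4)) (array([  2.55, -10.11,   0.02]), 'spin', np.float64(-12.93), 'cur yaw', np.float64(-77.4), 'rows', np.float64(9.0))
```

>>> play_rows --pt "0.1 -0.8 0 -1 1" --pt "0.2 -1.7 0 -2.1 1" --pt "0.3 -2.6 0 -3.3 1" --pt "0.4 -3.5 0 -4.5 1" --pt "0.5 -4.3 0 -5.5 1" --pt "0.56 -5 0 -6.4 1" --pt "1 -6 0 -7.6 1" --pt "1.4 -7 0 -8.8 1" --pt "1.8 -8 0 -10 1" --pt "2.1 -9 0 -11.2 1" --pt "2.4 -9.8 0 -12.3 1" --pt "2.55 -10.1 0 -12.95 1"

```text
time: 17.0
ee_pos: [0.6268, 0.2509, 0.1034]
tcp_rot: [-2.206, -2.234, 0.003]
contact_force: [0.1, -1.5, -2.3]
gripper_width: 0.0189
```

>>> play_rows --pt "0 0 0 0 1" --pt "0 0 0 0 1" --pt "0 0 0 0 1"

```text
time: 17.3
ee_pos: [0.6278, 0.2464, 0.1045]
tcp_rot: [-2.218, -2.224, 0.002]
contact_force: [0.0, 0.3, -1.6]
gripper_width: 0.0192
```

```bash
python3 - <<'E'
from h import *
s,c=wsnap("w9"); print(s["time"],s["ee_pos"],s["contact_force"],s["gripper_width"]);print(goto(s,0.628,0.248,0.043,0.2))
E
```

```text
17.3 [0.62775282 0.24643715 0.10450057] [ 0.02926688  0.25863315 -1.62809585] 0.019207759987712368
(array([0.04, 0.01, 1.54]), 'spin', np.float64(-0.01), 'cur yaw', np.float64(0.15), 'rows', np.float64(1.2))
```

View pics/w9.png

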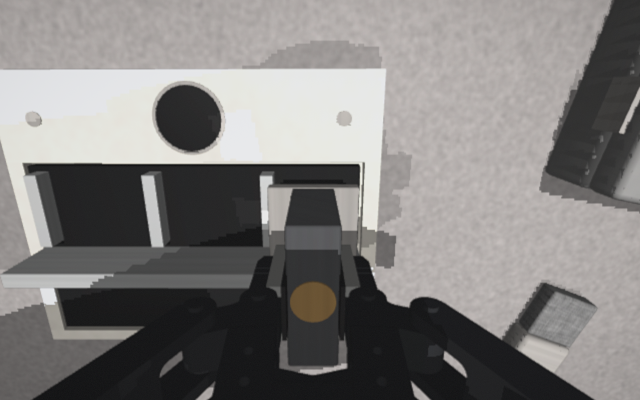

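>>> play_rows --pt "0.04 0.01 0.3 0 1" --pt "0.04 0.01 0.7 0 1" --pt "0.04 0.01 1.05 0 1" --pt "0.04 0.01 1.3 0 1" --pt "0.04 0.01 1.45 0 1" --pt "0.04 0.01 1.52 0 1" --pt "0.04 0.01 1.55 0 1" --pt "0.04 0.01 1.57 0 1" --pt "0.04 0.01 1.57 0 1" --pt "0.04 0.01 1.57 0 1"

```text
time: 18.35
ee_pos: [0.6284, 0.2494, 0.0425]
tcp_rot: [2.215, 2.227, 0.001]
contact_force: [0.6, -0.1, -1.7]
gripper_width: 0.019
```

```bash
python3 - <<'E'
from h import *
s,c=wsnap("w10"); print(s["time"],s["ee_pos"],s["contact_force"],s["gripper_width"]);print(goto(s,0.6234,0.2422,0.041,0.2))
E
```

```text
18.35 [0.62841993 0.24938149 0.0424699 ] [ 0.62974647 -0.05331378 -1.71050416] 0.018997020321352167
(array([-0.18, -0.13,  0.04]), 'spin', np.float64(0.02), 'cur yaw', np.float64(0.3), 'rows', np.float64(0.2))
```

View pics/w10.png

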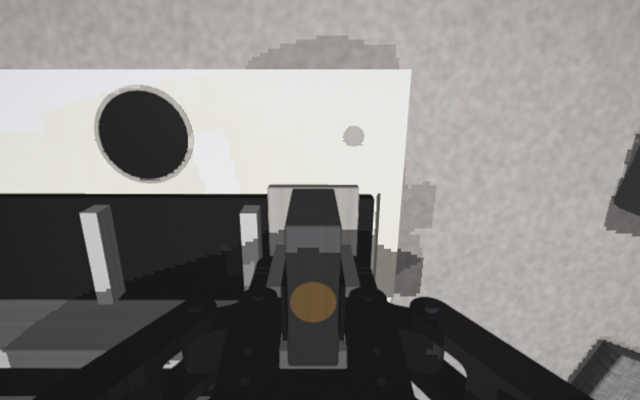

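>>> play_rows --pt "0 0 0.025 0 1" --pt "0 0 0.03 0 1" --pt "-0.05 0 0.03 0 1" --pt "-0.1 0 0.03 0 1" --pt "-0.14 0 0.03 0 1" --pt "-0.16 0 0.03 0 1" --pt "-0.18 0 0.03 0 1" --pt "-0.18 0 0.03 0 1" --squeeze 40

```text
time: 19.2
ee_pos: [0.6285, 0.2425, 0.0412]
tcp_rot: [2.216, 2.227, 0.002]
contact_force: [1.3, 4.6, 3.0]
gripper_width: 0.019
```

>>> play_rows --pt "-0.01 0 0 0 1" --pt "-0.02 0 0 0 1" --pt "-0.03 0 0 0 1" --pt "-0.04 0 0 0 1" --pt "-0.04 0 0 0 1"

```text
time: 19.7
ee_pos: [0.6284, 0.2411, 0.0412]
tcp_rot: [-2.215, -2.227, -0.002]
contact_force: [1.2, 5.6, 3.3]
gripper_width: 0.019
```

```bash
python3 - <<'E'
from h import *
from workcell import vision
s,c=wsnap("w11"); print(s["ee_pos"],s["contact_force"])
c=vision.read_camera("scene"); cv2.imwrite("pics/s11.png",cv2.resize(c["img"][150:330,330:560],None,fx=3,fy=3))
E
```

```text
[0.62843341 0.24109939 0.04123914] [1.16625663 5.62723818 3.31652063]
```

View pics/w11.png

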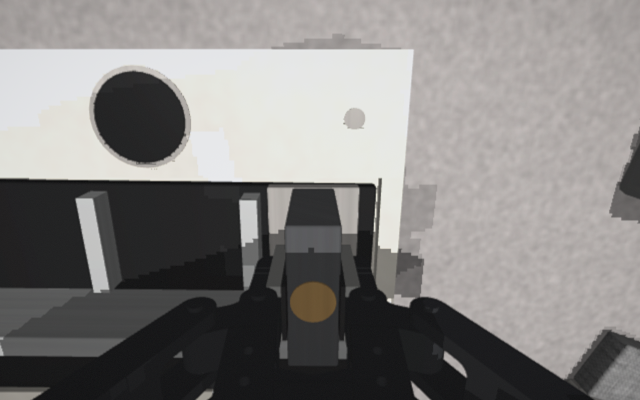

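View pics/s11.png

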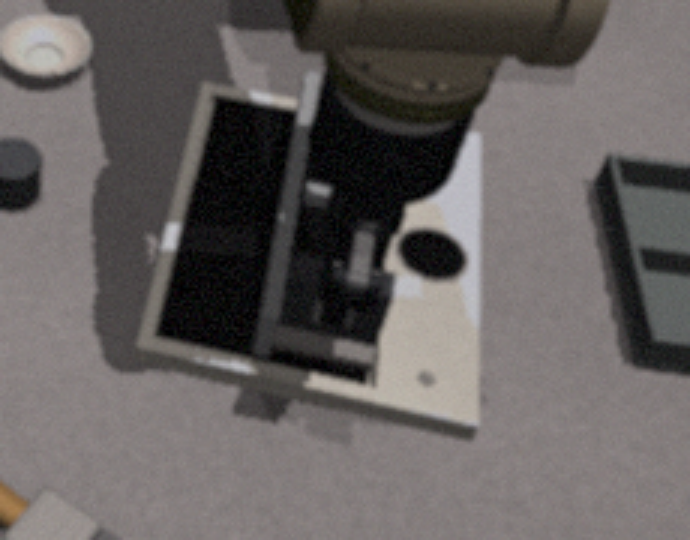

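>>> play_rows --pt "-0.01 0 0 0 1" --pt "-0.02 0 0 0 1" --pt "-0.03 0 0 0 1" --pt "-0.04 0 0 0 1" --pt "-0.04 0 0 0 1"

```text
time: 20.3
ee_pos: [0.6285, 0.2405, 0.0413]
tcp_rot: [-2.215, -2.227, -0.004]
contact_force: [1.4, 10.4, 1.9]
gripper_width: 0.0194
```

>>> play_rows --pt "-0.01 0 0 0 1" --pt "-0.02 0 0 0 1" --pt "-0.03 0 0 0 1" --pt "-0.04 0 0 0 1" --pt "-0.04 0 0 0 1"

```text
time: 20.8
ee_pos: [0.6281, 0.2402, 0.0414]
tcp_rot: [-2.213, -2.226, -0.006]
contact_force: [0.0, 16.2, 1.9]
gripper_width: 0.0188
```

Firm contact with the fence (16 N). I ease off a little and push towards the stop (world −x).

>>> play_rows --pt "0.03 -0.03 0 0 1" --pt "0.03 -0.06 0 0 1" --pt "0.03 -0.09 0 0 1" --pt "0.03 -0.11 0 0 1" --pt "0.03 -0.13 0 0 1" --pt "0.03 -0.13 0 0 1"

```text
time: 21.4
ee_pos: [0.624, 0.2401, 0.0413]
tcp_rot: [2.214, 2.228, 0.007]
contact_force: [5.2, 10.7, 0.5]
gripper_width: 0.0186
```

>>> play_rows --pt "0 -0.01 0 0 1" --pt "0 -0.02 0 0 1" --pt "0 -0.03 0 0 1" --pt "0 -0.04 0 0 1" --pt "0 -0.04 0 0 1"

```text
time: 21.9
ee_pos: [0.6225, 0.2401, 0.0414]
tcp_rot: [2.214, 2.227, 0.007]
contact_force: [5.9, 11.5, -1.3]
gripper_width: 0.0187
```

>>> play_rows --pt "0 -0.01 0 0 1" --pt "0 -0.02 0 0 1" --pt "0 -0.03 0 0 1" --pt "0 -0.04 0 0 1" --pt "0 -0.04 0 0 1"

```text
time: 22.4
ee_pos: [0.6216, 0.24, 0.0415]
tcp_rot: [2.214, 2.226, 0.01]
contact_force: [8.0, 11.4, -2.2]
gripper_width: 0.0191
```

```bash
python3 - <<'E'
from h import *
s,c=wsnap("w12"); print(s["ee_pos"],s["contact_force"])
E
```

```text
[0.62161749 0.24004769 0.0415    ] [ 8.02383066 11.43430063 -2.20738093]
```

View pics/w12.png

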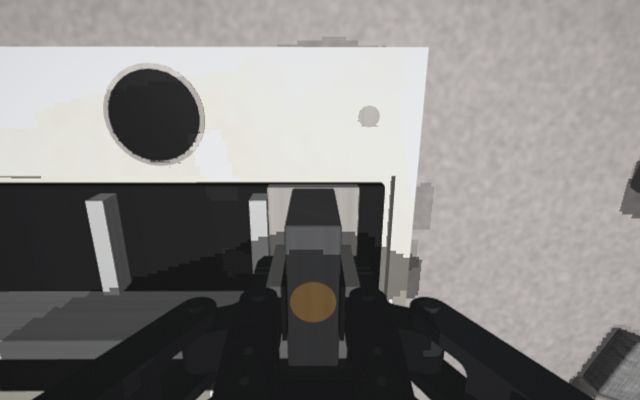

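>>> play_rows --pt "0 -0.01 0 0 1" --pt "0 -0.02 0 0 1" --pt "0 -0.03 0 0 1" --pt "0 -0.03 0 0 1"

```text
time: 22.85
ee_pos: [0.6211, 0.24, 0.0416]
tcp_rot: [2.213, 2.225, 0.012]
contact_force: [11.4, 11.9, -4.0]
gripper_width: 0.0185
```

>>> play_rows --pt "0 -0.01 0 0 1" --pt "0 -0.02 0 0 1" --pt "0 -0.03 0 0 1" --pt "0 -0.03 0 0 1"

```text
time: 23.25
ee_pos: [0.6209, 0.24, 0.0418]
tcp_rot: [2.212, 2.224, 0.016]
contact_force: [16.5, 11.4, -5.6]
gripper_width: 0.0195
```

>>> play_rows --pt "0.01 0.03 0 0 1" --pt "0.02 0.06 0.01 0 1" --pt "0.02 0.06 0.01 0 1"

```text
time: 23.55
ee_pos: [0.6212, 0.2401, 0.0413]
tcp_rot: [2.214, 2.226, 0.006]
contact_force: [5.5, 6.9, 1.7]
gripper_width: 0.0187
```

>>> play_rows --pt "0 0 0 0 0.6" --pt "0 0 0 0 0.55" --pt "0 0 0 0 0.5" --pt "0 0 0 0 0.3" --pt "0 0 0 0 0.3" --pt "0 0 0 0 0.3"

```text
time: 24.15
ee_pos: [0.6196, 0.239, 0.0402]
tcp_rot: [-2.215, -2.227, 0.002]
contact_force: [-0.2, 0.8, 0.3]
gripper_width: 0.0299
```

```bash
python3 - <<'E'
from h import *
s,c=wsnap("w13"); print(s["ee_pos"],s["contact_force"],s["gripper_width"])
E
```

```text
[0.61961508 0.23898216 0.04016398] [-0.16387545  0.82455073  0.30423777] 0.029858569524110395
```

View pics/w13.png

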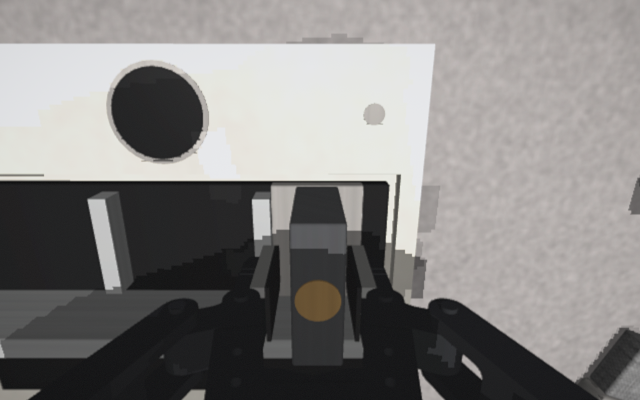

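Holder 1 is released, with its flange against the stop bar at (271,210). I rise and check.

>>> play_rows --pt "0 0.03 -0.3 0 0.3" --pt "0 0.03 -1 0 0.3" --pt "0 0.03 -2 0 0" --pt "0 0.03 -3 0 -1" --pt "0 0 -4 0 -1" --pt "0 0 -5 0 -1" --pt "0 0 -5.2 0 -1" --pt "0 0 -5.2 0 -1" --pt "0 0 -5.2 0 -1"

```text
time: 25.1
ee_pos: [0.6195, 0.2392, 0.2473]
tcp_rot: [-2.215, -2.226, 0.003]
contact_force: [0.1, 0.1, 1.1]
gripper_width: 0.0855
```

```bash
cat >> h.py <<'E'
def check(c,yr=(.20,.30)):
    """fence top, bars, holder rib tops, flanges"""
    P=cloud(c); b=c["img"].min(2); hsv=cv2.cvtColor(c["img"],cv2.COLOR_BGR2HSV)
    def blobs(m,z,name,amin):
        n,l,st,ce=cv2.connectedComponentsWithStats(m.astype(np.uint8))
        for i in range(1,n):
            if st[i,4]>amin: v,u=np.where(l==i); print(name,st[i],np.round(rect(ray(c,np.c_[u,v],z)),2))
    X=(P[...,0]>.4)&(P[...,0]<.68)&(P[...,1]>.13)&(P[...,1]<.29)
    blobs(X&(P[...,2]>.05)&(P[...,2]<.06)&(P[...,1]<.217),.056,"fence",100)
    blobs(X&(P[...,2]>.065)&(P[...,2]<.077),.071,"rib",100)
    blobs(X&(P[...,2]>.0235)&(P[...,2]<.032)&(P[...,1]>.215)&(b>90),.028,"bar",60)
    blobs(X&(P[...,2]>.0185)&(P[...,2]<.0265)&(P[...,1]>.2),.023,"flange",60)
E
python3 - <<'E'
from h import *
s,c=wsnap("w14"); print(s["time"],s["ee_pos"]); brass(c); check(c)
E
```

```text
25.1 [0.61950525 0.23915178 0.2472886 ]
brass [315.  170.7] 222 depthpt [0.6211 0.2398 0.0706] ray@.063 [0.6212 0.238 ] @.071 [0.6211 0.2398]
fence [ 127  195  224   12 2314] [5.4537e+02 2.0551e+02 2.2204e+02 1.1500e+01 3.7000e-01]
rib [ 304  138   23   64 1341] [6.2110e+02 2.4018e+02 1.9860e+01 5.9570e+01 3.4000e-01]
bar [138 137  15  47 397] [444.11 239.62   9.11  48.62   0.45]
bar [212 137  12  47 393] [5.1983e+02 2.4007e+02 8.9600e+00 4.8600e+01 2.0000e-01]
bar [286 138  10  47 359] [595.52 239.55   8.77  48.66   1.58]
flange [ 142  132  206   58 1649] [5.4502e+02 2.3840e+02 2.2178e+02 6.1080e+01 3.6000e-01]
flange [138 137  17  48 228] [443.6  238.08  50.44  11.7   89.84]
flange [212 137  13  48 168] [5.1917e+02 2.3850e+02 1.0430e+01 5.0380e+01 3.4000e-01]
```

View pics/w14.png

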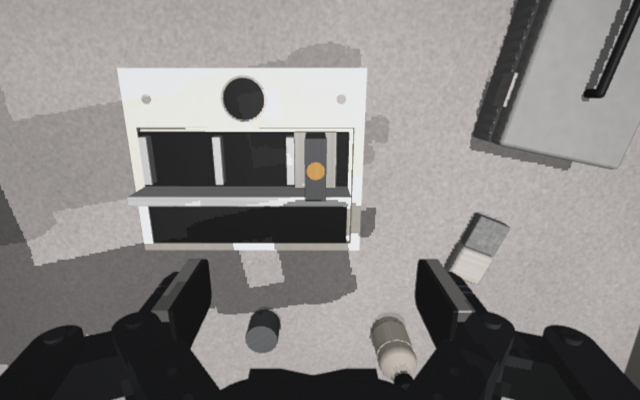

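Holder 1 sits at bay0: rib centre (621.1, 240.2) against a predicted (621.5, 240.2), with the angle matching the fence. Now holder 2.

```bash
python3 - <<'E'
from h import *
from workcell import monitor
s=monitor.state(); print(goto(s,0.42,-0.21,0.25,-77.4))
E
```

```text
(array([-11.2 ,  -5.04,  -0.06]), 'spin', np.float64(12.95), 'cur yaw', np.float64(0.3), 'rows', np.float64(9.8))
```

>>> play_rows --pt "-1 -0.4 0 1.1 -1" --pt "-2 -0.9 0 2.3 -1" --pt "-3 -1.3 0 3.5 -1" --pt "-4 -1.8 0 4.7 -1" --pt "-5 -2.2 0 5.9 -1" --pt "-6 -2.7 0 7.1 -1" --pt "-7 -3.1 0 8.3 -1" --pt "-8 -3.6 0 9.5 -1" --pt "-9 -4 0 10.7 -1" --pt "-10 -4.5 0 11.9 -1" --pt "-11.2 -5.04 0 12.95 -1" --pt "-11.2 -5.04 0 12.95 -1"

```text
time: 26.35
ee_pos: [0.4184, -0.2135, 0.2472]
tcp_rot: [-3.123, -0.331, 0.004]
contact_force: [-0.2, 0.6, 0.2]
gripper_width: 0.0853
```

>>> play_rows --pt "0 0 0 0 -1" --pt "0 0 0 0 -1" --pt "0 0 0 0 -1" --pt "0 0 0 0 -1"

```text
time: 26.75
ee_pos: [0.4211, -0.2088, 0.2484]
tcp_rot: [-3.122, -0.348, 0.0]
contact_force: [-0.2, 1.5, 0.3]
gripper_width: 0.086
```

```bash
python3 - <<'E'
from h import *
s,c=wsnap("w15"); print(s["time"],s["ee_pos"]); brass(c)
print(goto(s,.4012,-.2166,.033,-77.4))
E
```

```text
26.75 [ 0.42108626 -0.20877877  0.24838578]
(array([-0.53,  0.08,  5.38]), 'spin', np.float64(0.02), 'cur yaw', np.float64(-77.28), 'rows', np.float64(4.3))
```

View pics/w15.png

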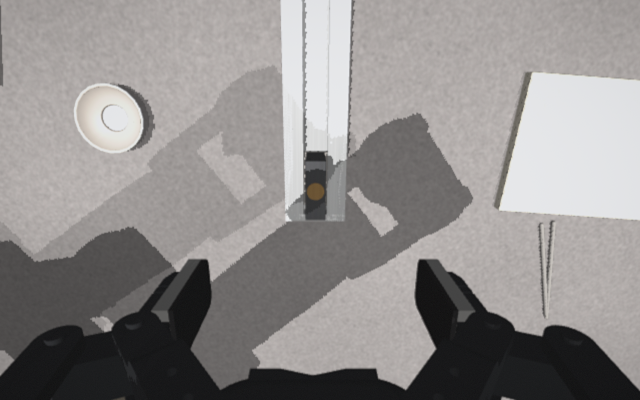

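Disc at about (316,191), in shadow, so the mask missed it. I compute its position directly.

```bash
python3 - <<'E'
from h import *
c=load("w15.npz"); P=cloud(c)
m=(P[...,2]>.056)&(P[...,2]<.07)&(P[...,0]>.33)&(P[...,0]<.46)&(P[...,1]>-.25)&(P[...,1]<-.18)
v,u=np.where(m); print(len(v),np.round(rect(ray(c,np.c_[u,v],.063)),1), ray(c,(315.8,191),.063))
from workcell import monitor
s=monitor.state(); print(goto(s,.4012,-.2166,.033,-77.4))
E
```

```text
1240 [ 402.  -216.2   59.6   19.6   12.4] [[ 0.40141262 -0.21702672  0.063     ]]
(array([-0.53,  0.08,  5.39]), 'spin', np.float64(0.02), 'cur yaw', np.float64(-77.3), 'rows', np.float64(4.3))
```

>>> play_rows --pt "-0.52 0.08 1 0.02 -1" --pt "-0.52 0.08 2 0.02 -1" --pt "-0.52 0.08 3 0.02 -1" --pt "-0.52 0.08 4 0.02 -1" --pt "-0.52 0.08 4.7 0.02 -1" --pt "-0.52 0.08 5.2 0.02 -1" --pt "-0.52 0.08 5.38 0.02 -1" --pt "-0.52 0.08 5.38 0.02 -1" --pt "-0.52 0.08 5.38 0.02 -1" --pt "-0.52 0.08 5.38 0.02 -1"

```text
time: 27.8
ee_pos: [0.4016, -0.2178, 0.0343]
tcp_rot: [3.121, 0.342, 0.002]
contact_force: [0.1, 0.1, -0.1]
gripper_width: 0.0855
```

>>> play_rows --pt "0 0 0 0 0.3" --pt "0 0 0 0 0.3" --pt "0 0 0 0 0.6" --pt "0 0 0 0 0.6" --pt "0 0 0 0 1" --pt "0 0 0 0 1" --pt "0 0 0 0 1" --pt "0 0 0 0 1" --squeeze 50

```text
time: 28.6
ee_pos: [0.4012, -0.2175, 0.0335]
tcp_rot: [3.123, 0.342, 0.0]
contact_force: [-0.0, 1.0, 5.7]
gripper_width: 0.0193
```

```bash
python3 - <<'E'
from h import *
s,c=wsnap("w16"); print(s["ee_pos"],s["contact_force"],s["gripper_width"]);print(goto(s,0.6165,-0.1683,0.033,-77.4))
E
```

```text
[ 0.40121056 -0.21753106  0.03349527] [-0.04461036  1.01688875  5.70727804] 0.019336882743528027
(array([ 5.52, -0.04,  0.01]), 'spin', np.float64(-0.02), 'cur yaw', np.float64(-77.52), 'rows', np.float64(4.4))
```

View pics/w16.png

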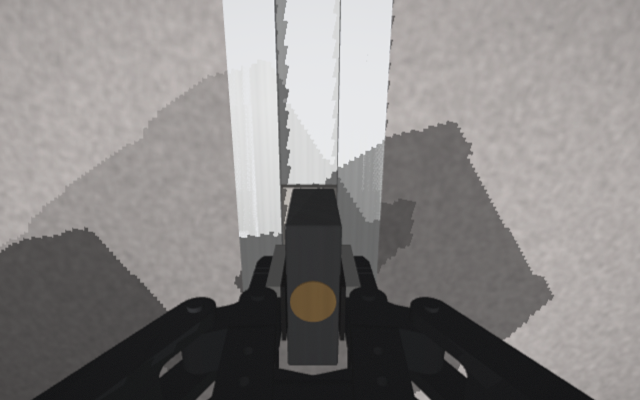

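The grip on holder 2 matches the first, with its disc at (313,302). Slide along.

>>> play_rows --pt "0.3 0 0 0 1" --pt "0.8 0 0 0 1" --pt "1.3 0 0 0 1" --pt "1.9 0 0 0 1" --pt "2.5 -0.01 0 0 1" --pt "3.1 -0.02 0 0 1" --pt "3.7 -0.02 0 0 1" --pt "4.3 -0.03 0 0 1" --pt "4.8 -0.03 0 0 1" --pt "5.2 -0.03 0 0 1" --pt "5.5 -0.04 0 0 1" --pt "5.52 -0.04 0 0 1"

```text
time: 29.85
ee_pos: [0.6176, -0.1679, 0.0335]
tcp_rot: [3.122, 0.343, 0.003]
contact_force: [1.9, -0.1, 5.0]
gripper_width: 0.0194
```

>>> play_rows --pt "0 0 0 0 1" --pt "0 0 0 0 1"

```text
time: 30.05
ee_pos: [0.6164, -0.1682, 0.0335]
tcp_rot: [3.123, 0.341, 0.001]
contact_force: [1.7, 0.5, 4.3]
gripper_width: 0.019
```

```bash
python3 - <<'E'
from h import *
s,c=wsnap("w17"); print(s["ee_pos"],s["contact_force"],s["gripper_width"])
E
```

```text
[ 0.61641369 -0.16822332  0.03352997] [1.65540698 0.4695005  4.30027216] 0.018995077426121595
```

View pics/w17.png

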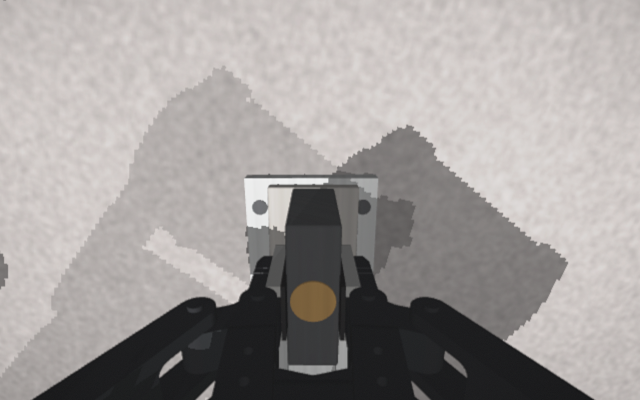

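>>> play_rows --pt "0 0 -0.2 0 1" --pt "0 0 -0.6 0 1" --pt "0 0 -1.1 0 1" --pt "0 0 -1.6 0 1" --pt "0 0 -1.8 0 1" --pt "0 0 -1.8 0 1" --squeeze 70

```text
time: 30.7
ee_pos: [0.6166, -0.1683, 0.1067]
tcp_rot: [3.122, 0.341, 0.003]
contact_force: [0.1, -0.6, -1.8]
gripper_width: 0.0191
```

```bash
python3 - <<'E'
from h import *
from workcell import monitor
s=monitor.state(); print(s["ee_pos"],s["contact_force"],s["gripper_width"])
for p in ((.55,-.08,.105,-60),(.49,.01,.105,-40),(.48,.13,.105,-20),(.474,.247,.105,.3)): print(goto(s,*p)[:3])
E
```

```text
[ 0.61659655 -0.16834329  0.10665613] [ 0.14017    -0.56266071 -1.843408  ] 0.01906017298789999
(array([-1.15, -2.52,  0.04]), 'spin', np.float64(-2.92))
(array([-2.13, -5.04,  0.03]), 'spin', np.float64(-6.25))
(array([-1.72, -8.02,  0.03]), 'spin', np.float64(-9.59))
(array([ -1.24, -10.91,   0.03]), 'spin', np.float64(-12.97))
```

>>> play_rows --pt "-0.4 -0.9 0 -1 1" --pt "-0.8 -1.7 0 -2 1" --pt "-1.15 -2.5 0 -3 1" --pt "-1.6 -3.6 0 -4.2 1" --pt "-1.9 -4.4 0 -5.3 1" --pt "-2.13 -5.2 0 -6.4 1" --pt "-2 -6.2 0 -7.6 1" --pt "-1.85 -7.2 0 -8.7 1" --pt "-1.72 -8.1 0 -9.8 1" --pt "-1.6 -9 0 -10.9 1" --pt "-1.4 -10 0 -12 1" --pt "-1.24 -10.9 0 -12.97 1"

```text
time: 31.9
ee_pos: [0.4727, 0.2484, 0.1044]
tcp_rot: [-2.21, -2.232, 0.002]
contact_force: [0.1, -0.2, -1.7]
gripper_width: 0.019
```

>>> play_rows --pt "0 0 0 0 1" --pt "0 0 0 0 1" --pt "0 0 0 0 1" --pt "0 0 0 0 1"

```text
time: 32.3
ee_pos: [0.4737, 0.2458, 0.1051]
tcp_rot: [-2.218, -2.225, 0.001]
contact_force: [-0.6, -0.1, -2.6]
gripper_width: 0.0192
```

```bash
python3 - <<'E'
from h import *
s,c=wsnap("w18"); print(s["time"],s["ee_pos"],s["contact_force"],s["gripper_width"]);print(goto(s,0.474,0.247,0.043,0.3))
E
```

```text
32.3 [0.4737253  0.24579422 0.10509321] [-0.59646819 -0.11851916 -2.58447822] 0.019200991664883277
(array([0.03, 0.01, 1.55]), 'spin', np.float64(-0.02), 'cur yaw', np.float64(0.19), 'rows', np.float64(1.2))
```

View pics/w18.png

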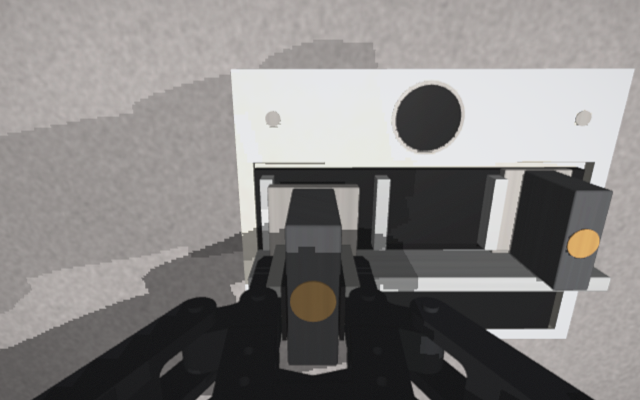

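>>> play_rows --pt "0.06 0.01 0.3 0 1" --pt "0.06 0.01 0.7 0 1" --pt "0.06 0.01 1.05 0 1" --pt "0.06 0.01 1.3 0 1" --pt "0.06 0.01 1.45 0 1" --pt "0.06 0.01 1.52 0 1" --pt "0.06 0.01 1.56 0 1" --pt "0.06 0.01 1.58 0 1" --pt "0.06 0.01 1.58 0 1" --pt "0.06 0.01 1.58 0 1"

```text
time: 33.35
ee_pos: [0.4742, 0.2493, 0.0424]
tcp_rot: [2.215, 2.227, 0.001]
contact_force: [0.9, 0.3, -2.2]
gripper_width: 0.0193
```

>>> play_rows --pt "0 0 0.02 0 1" --pt "0 0 0.025 0 1" --pt "-0.05 0 0.025 0 1" --pt "-0.1 0 0.025 0 1" --pt "-0.14 0 0.025 0 1" --pt "-0.16 0 0.025 0 1" --pt "-0.18 0 0.025 0 1" --pt "-0.18 0 0.025 0 1" --squeeze 40

```text
time: 34.15
ee_pos: [0.4745, 0.2422, 0.0416]
tcp_rot: [2.215, 2.227, 0.002]
contact_force: [0.4, 3.3, 5.2]
gripper_width: 0.0192
```

>>> play_rows --pt "-0.02 0 0 0 1" --pt "-0.04 0 0 0 1" --pt "-0.06 0 0 0 1" --pt "-0.06 0 0 0 1"

```text
time: 34.55
ee_pos: [0.4745, 0.2398, 0.0416]
tcp_rot: [2.215, 2.227, 0.002]
contact_force: [-0.1, 2.6, 5.0]
gripper_width: 0.0186
```

>>> play_rows --pt "-0.01 0 0 0 1" --pt "-0.02 0 0 0 1" --pt "-0.03 0 0 0 1" --pt "-0.04 0 0 0 1" --pt "-0.04 0 0 0 1"

```text
time: 35.05
ee_pos: [0.4745, 0.2394, 0.0416]
tcp_rot: [-2.215, -2.227, -0.005]
contact_force: [0.1, 12.4, 4.2]
gripper_width: 0.0194
```

Firm against the fence at 12 N. I now push towards the stop.

>>> play_rows --pt "0.01 -0.03 0 0 1" --pt "0.01 -0.06 0 0 1" --pt "0.01 -0.09 0 0 1" --pt "0.01 -0.12 0 0 1" --pt "0.01 -0.14 0 0 1" --pt "0.01 -0.14 0 0 1"

```text
time: 35.65
ee_pos: [0.4699, 0.2394, 0.0417]
tcp_rot: [2.215, 2.226, 0.008]
contact_force: [5.1, 9.6, 0.5]
gripper_width: 0.0192
```

>>> play_rows --pt "0 -0.01 0 0 1" --pt "0 -0.02 0 0 1" --pt "0 -0.03 0 0 1" --pt "0 -0.04 0 0 1" --pt "0 -0.04 0 0 1"

```text
time: 36.15
ee_pos: [0.4691, 0.2394, 0.0418]
tcp_rot: [2.214, 2.225, 0.01]
contact_force: [8.1, 8.6, -2.4]
gripper_width: 0.019
```

>>> play_rows --pt "0 -0.01 0 0 1" --pt "0 -0.02 0 0 1" --pt "0 -0.03 0 0 1" --pt "0 -0.04 0 0 1" --pt "0 -0.04 0 0 1"

```text
time: 36.65
ee_pos: [0.4689, 0.2394, 0.0419]
tcp_rot: [2.212, 2.224, 0.015]
contact_force: [14.6, 8.8, -5.8]
gripper_width: 0.0191
```

```bash
python3 - <<'E'
from h import *
s,c=wsnap("w19"); print(s["ee_pos"],s["contact_force"])
E
```

```text
[0.46892852 0.23942998 0.04194269] [14.63859199  8.80293883 -5.75163898]
```

View pics/w19.png

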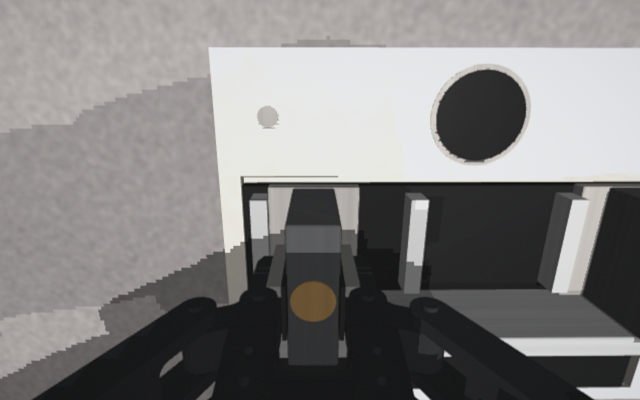

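The flange side at column 268 is tight against the stop bar. I release.

>>> play_rows --pt "0.01 0.03 0 0 1" --pt "0.015 0.05 0.01 0 1" --pt "0.015 0.05 0.01 0 1"

```text
time: 37.0
ee_pos: [0.4692, 0.2394, 0.0417]
tcp_rot: [2.214, 2.225, 0.007]
contact_force: [5.1, 4.8, 5.1]
gripper_width: 0.0189
```

>>> play_rows --pt "0 0 0 0 0.6" --pt "0 0 0 0 0.55" --pt "0 0 0 0 0.5" --pt "0 0 0 0 0.3" --pt "0 0 0 0 0.3" --pt "0 0 0 0 0.3"

```text
time: 37.6
ee_pos: [0.4667, 0.2388, 0.0403]
tcp_rot: [-2.215, -2.227, 0.002]
contact_force: [-0.2, 0.4, -0.8]
gripper_width: 0.0298
```

>>> play_rows --pt "0 0.03 -0.3 0 0.3" --pt "0 0.03 -1 0 0.3" --pt "0 0.03 -2 0 0" --pt "0 0.03 -3 0 -1" --pt "0 1 -4 0 -1" --pt "0 2 -5 0 -1" --pt "0 2 -5.2 0 -1" --pt "0 2 -5.2 0 -1" --pt "0 2 -5.2 0 -1" --pt "0 2 -5.2 0 -1"

```text
time: 38.6
ee_pos: [0.5461, 0.2395, 0.2475]
tcp_rot: [-2.214, -2.227, 0.004]
contact_force: [0.0, 0.4, -0.3]
gripper_width: 0.0854
```

```bash
python3 - <<'E'
from h import *
from workcell import vision
s,c=wsnap("w20"); print(s["time"],s["ee_pos"],s["contact_force"]); brass(c); check(c)
t=vision.read_camera("scene"); cv2.imwrite("pics/s20.png",t["img"])
t=vision.read_camera("top"); cv2.imwrite("pics/t20.png",t["img"])
E
```

```text
38.6 [0.54607378 0.23946355 0.24749265] [ 1.53203407e-04  3.56376249e-01 -2.97921867e-01]
brass [230.6 171.3] 223 depthpt [0.4692 0.239  0.0707] ray@.063 [0.4675 0.2372] @.071 [0.4695 0.2391]
brass [394.3 170.9] 111 depthpt [0.6201 0.2406 0.0707] ray@.063 [0.6228 0.2386] @.071 [0.6209 0.2405]
fence [ 201  189  224   19 2054] [5.4523e+02 2.0885e+02 2.2234e+02 1.7920e+01 1.1000e-01]
rib [ 218  139   26   63 1400] [4.7005e+02 2.3946e+02 2.0800e+01 5.8790e+01 2.6000e-01]
rib [ 381  139   27   64 1412] [6.2008e+02 2.3997e+02 2.0700e+01 5.9670e+01 3.7000e-01]
bar [210 138  11  46 376] [4.4360e+02 2.3974e+02 8.5600e+00 4.7620e+01 3.1000e-01]
bar [284 138   8  47 365] [519.05 239.7   48.81   7.39  89.29]
bar [356 138  10  47 378] [5.9459e+02 2.4019e+02 8.3700e+00 4.8660e+01 2.7000e-01]
flange [210 132  26  14  76] [451.11 264.96  26.82   9.71  32.71]
flange [ 240  132  167   59 1745] [555.97 238.34  61.84 171.58  89.99]
```

View pics/w20.png

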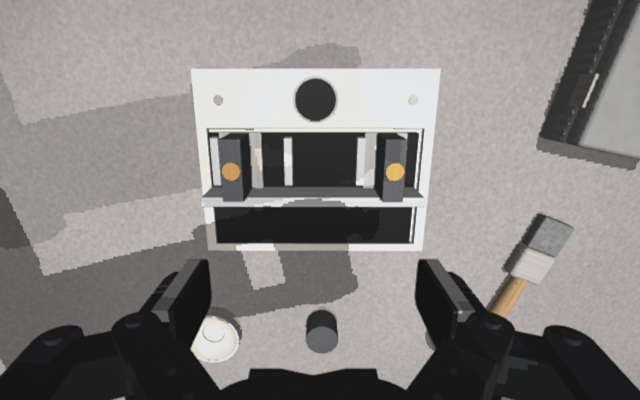

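View pics/s20.png

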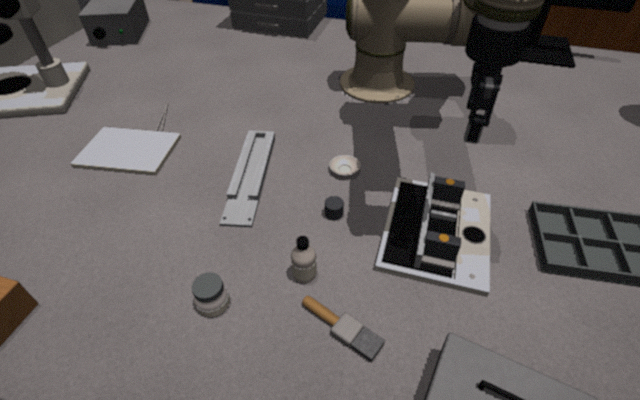

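>>> play_rows --pt "0 0 0.8 0 -1" --pt "0 0 1.6 0 -1" --pt "0 0 2.4 0 -1" --pt "0 0 2.6 0 -1" --pt "0 0 2.6 0 -1" --pt "0 0 2.6 0 -1"

```text
time: 39.35
ee_pos: [0.5479, 0.2397, 0.1463]
tcp_rot: [2.215, 2.227, 0.003]
contact_force: [0.2, 0.6, 0.5]
gripper_width: 0.0854
```

```bash
python3 - <<'E'
from h import *
s,c=wsnap("w21"); print(s["time"],s["ee_pos"])
im=c["img"]; cv2.imwrite("pics/w21b.png",cv2.resize(im[60:330,60:600],(800,400),interpolation=cv2.INTER_CUBIC)); brass(c); check(c)
E
```

```text
39.35 [0.54792323 0.23965835 0.14632897]
brass [192.1 207.4] 461 depthpt [0.4695 0.2392 0.0706] ray@.063 [0.4667 0.2364] @.071 [0.4696 0.2392]
brass [424.6 207.2] 442 depthpt [0.6208 0.2401 0.0705] ray@.063 [0.6236 0.2374] @.071 [0.6209 0.2401]
fence [ 154  228  310   25 3930] [5.4526e+02 2.0960e+02 2.2184e+02 1.8740e+01 2.8000e-01]
rib [ 173  161   41   88 2808] [4.7065e+02 2.4008e+02 2.1160e+01 5.9660e+01 2.8000e-01]
rib [ 404  161   40   88 2779] [6.1970e+02 2.4084e+02 2.1190e+01 5.9730e+01 2.7000e-01]
bar [168 157  12  62 283] [441.16 239.99  49.21   8.14  82.95]
bar [269 157  13  62 662] [5.1940e+02 2.4007e+02 8.3000e+00 4.8640e+01 4.5000e-01]
bar [367 157  14  63 666] [5.9471e+02 2.4005e+02 8.2700e+00 4.9500e+01 2.8000e-01]
flange [ 169  149  269   78 3597] [5.4047e+02 2.3834e+02 2.0381e+02 6.2630e+01 3.1000e-01]
flange [270 156  11  22  76] [519.14 256.07  16.45   7.6   88.75]
flange [271 181  11  39  97] [519.2  228.88  31.56   7.87  88.8 ]
```

View pics/w21b.png

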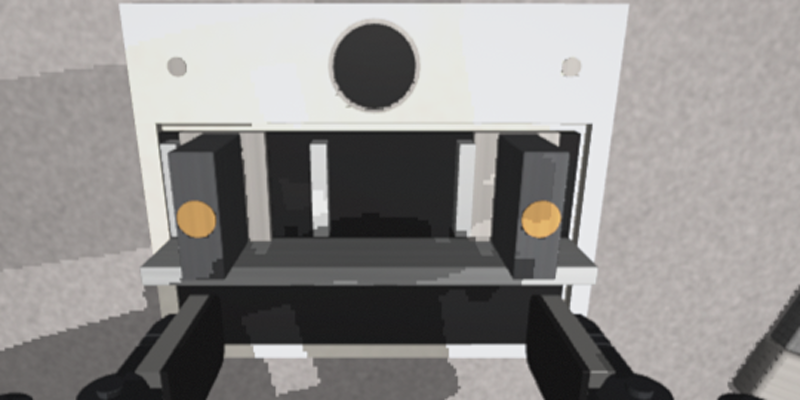

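View pics/t20.png

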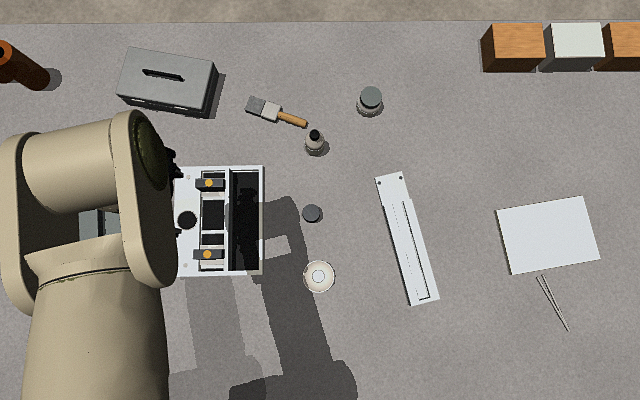

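Both holders measure within about 0.5 mm of their bay points: discs at (620.9, 240.1) and (469.6, 239.2), predicted (621.1, 240.1) and (469.1, 239.4). Their tops are at 0.0706 m, the bystanders have not moved, and the arm is clear. I hand in.

```bash
python3 - <<'E'
from workcell import job,monitor
print(monitor.state()["time"],monitor.state()["contact_force"]); print(job.hand_in())
E
```

```text
39.4 [0.28167574 0.49110333 0.22026948]
the job is handed in; nothing more can be done
None
```

I handed the job in at 39.4 s, and no verdict was reported. I turned the insert half round and lowered it flat into the pocket, so its bays are on the lamp side. Two holders were present. I slid each to the open end of the track and stood them in bay0 and bay2, pushing them against the fence and stop at about 9–16 N.

- **Insert:** my last direct reading, before the holders went in, had the plate at about 14.8 mm everywhere, the same as before the turn. The turn was off square by about 0.3°. Pushing the holders in then slid the insert about 2 mm against the pocket walls, within its play. I did not measure its height again after that.
- **Holders:** measured from the brass discs, both sit within about 0.5 mm of their expected bay positions. Both are upright and square with the fence.
- **Disagreements:** rib outlines taken from depth differed from the disc positions by up to about 1.2 mm, because side faces were caught in the mask. I trusted the discs.
- **Surroundings:** the bystanders look unmoved in the last top view. The arm was clear, with about 0.6 N of noise on the wrist. I saw no knock and no slackening of the grip.

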